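# Demagnetise a tote of flanges on the roller track

## Task

Load every loose ring flange into the red tote, then roll the tote along the free rollers, without lifting it, until it rests against the yellow end stop. With it there, turn the demagnetiser's dial up to the orange mark, let go, and turn it back down to zero. Then lift the tote off and set it down level, wholly on the green mat, with all the flanges still in it.

Things in the scene. Friction and masses are not known exactly. Their poses are not given: they have to be found in the camera images.
- tote: open red tray, 140 (its x) x 180 mm (its y) outside, walls 4 mm thick, 36 mm high, floor 4 mm, 0.35 kg; origin: centre of underside, z up. A rigid steel handle bar 12 x 12 mm runs along y over its middle, 48 to 60 mm above the origin, on 20 mm wide uprights at the y ends; about 60 mm clear each side of it. It starts on the rollers, y along the track, on the half away from the stop, and rolls easily.
- handle (a point): middle of the tote's handle bar, 54 mm above the tote's underside
- track: fixed roller track, 580 mm long (its y), 170 mm wide; origin: centre of its underside, on the table. 15 free rollers (24 mm diameter, 36 mm apart), tops 60 mm above the origin, between blue rails (146 mm clear, tops 70 mm up). Yellow end stop, 86 mm high, at the +y end; the other end is open.
- stop_face (a point): point on the inner, rubber-faced side of the end stop, on the track's centre line at roller-top height, 277 mm along +y from the track's origin; axes as the track. The tote touching the stop has its origin at y = -0.090 in this frame.
- flange_a: loose grey steel ring flange, 62 mm diameter, 12 mm thick, about 0.12 kg, lying flat on the table; origin: centre of its underside, z up. Grip it across its outer edge (its holes are too small to grip in). Between two and four of the four flanges are present; absent ones read None always.
- flange_b: loose grey steel ring flange, 56 mm diameter, 12 mm thick, about 0.12 kg, lying flat on the table; origin: centre of its underside, z up. Grip it across its outer edge (its holes are too small to grip in). Between two and four of the four flanges are present; absent ones read None always.
- flange_c: loose grey steel ring flange, 62 mm diameter, 12 mm thick, about 0.12 kg, lying flat on the table; origin: centre of its underside, z up. Grip it across its outer edge (its holes are too small to grip in). Between two and four of the four flanges are present; absent ones read None always.
- flange_d: loose grey steel ring flange, 56 mm diameter, 12 mm thick, about 0.12 kg, lying flat on the table; origin: centre of its underside, z up. Grip it across its outer edge (its holes are too small to grip in). Between two and four of the four flanges are present; absent ones read None always.
- outfeed_mat: fixed green mat on the table, 190 mm (its x) by 230 mm (its y), 4 mm thick; origin: centre of its underside
- control_box: fixed grey control box of the demagnetiser, 120 x 120 x 40 mm, white scale plate on top; origin: centre of its underside. The dial is at its centre; the scale's red zero line lies on the box's -x side.
- dial (a joint): dial angle (rad): 0 at the zero stop, growing clockwise seen from above, to 2.5 at the other stop; stays where it is left (friction 0.03 Nm). It starts near zero.
- dial_grip (a point): point on the dial's vertical axis where to grip it, 78 mm above the table. The dial's upright grip bar is 14 mm thick and 42 mm long, its top 85 mm and foot 54 mm above the table, over a 44 mm disc. At dial angle 0 the bar's length lies along the box's x.
- dial_pointer (a point): tip of the dial's white pointer line on the bar's top, 20 mm from the axis; this frame's -x is where the dial points (toward the box's -x at angle 0)
- mark_ring (a joint): angle of the orange mark (rad), same scale and sense as the dial: the dial is at the mark when both read alike. Differs from start to start (about 0.9 to 1.7).
- mark_tip (a point): the orange mark (14 x 5 mm) on the scale plate, 49 mm from the dial's axis; this frame's -x points from the dial's axis to the mark
Things that resemble listed ones, but are neither listed nor needed, are in the scene too. Leave any purple or turquoise look-alike of the flange_a alone.

How it is judged:
By the outcome, as a careful person would: the job done as asked, in the order asked, and still so for the second after the job is handed in, with the robot touching nothing.
Of flange_a, flange_b, flange_c, flange_d only 2 to 4 are there at a start; the rules pass over those that are not, and their reading is None.
At some moment in a run one of flange_a, flange_b, flange_c, flange_d may be knocked a few centimetres aside while the robot is not near it.
Once in a run the grip may slacken for a moment while it holds something.
It also fails if it takes over 210 s, if anything falls off the work surface, if the arm or the gripper's body presses on something with over 40 N, if the wrist force passes 120 N, or if a joint passes its speed limit or range.

## Robot

A 6-joint arm with a two-finger parallel gripper is mounted at the origin on the work surface; the furniture and walls round the work are solid. World frame = base frame: x ahead of the robot, y to its left, z up, the work surface at z = 0. Lengths are in m, angles in rad, forces in N, time in s.
With the tool pointing down it reaches from about 0.25 to 0.725 m from the base axis. Payload 4 kg.
Tool frame: the origin (TCP) lies midway between the tips of the shut fingers; the grasp point (between the pads) lies 19 mm behind it; z points along the fingers, y is the line along which they close (so a half turn about z gives the same grasp; the last joint's range is limited). The gripper opens to 85 mm and grips with 20 to 120 N. Pads are 22 mm wide; open, the fingers measure 114 mm over their backs; the gripper's body (76 mm by 85 mm) begins 54 mm behind the grasp point. The pads swing forward as they close: fully open they stand 13 mm farther back than shut.
Start: joints at [-1.225, 0.241, 0.005, 1.335, 0, 1.571], TCP at [0.169, -0.47, 0.205] pointing down, gripper open.
Joint ranges: [-2.72, 2.72], [-1.05, 1.87], [-1.09, 1.28], [-1.99, 2.15], [-1.42, 1.44], [-3.14, 3.14]. Speed limits (rad/s): [2.79, 2.79, 3.14, 3.14, 3.14, 3.14].

## Interface

Orientations are given as a unit quaternion [x, y, z, w].
In Python, from workcell import bot gives the robot as it stands. The module is installed in compiled form; this text tells all that it offers.
- The arm moves only by the tool drive_tool, never from a script. Its arguments are lists of equal length, an entry for each row: "slide": the shift along the tool's x, y, z scaled (see below), a list of three; "rotation": the turn, a rotation vector about the tool's x, y, z scaled (see below), a list of three. A call has exactly 8 rows; each row is the pose to reach, as a shift and turn from the pose commanded when the call began, along the tool's axes at that moment; what a row does not reach only later rows make up. The controller multiplies each number of a shift by 250 mm and each number of a turn by 0.5 rad. A row lasts 1/8 s, in which the tool goes at most 62.5 mm and 10.7 degrees, less where a joint would pass 70% of its speed; a pose out of reach is approached as far as the arm can. A call with a number of a shift or a turn outside -1 to 1 is refused whole. A call with a gripper value outside its range is refused whole. "gripper" is the opening, from 0 (shut) to 1 (fully open), set as the call begins (left out, the last holds). The fingers move at their own pace and stop on an object; the grip force is fixed at half the most. Time passes only in rows, so rows that repeat a pose let the fingers close, or fill a call up. It gives the time, the measured TCP pose, the force, the opening and the grip force at its end, in the units of the state.
- bot.get_obs(): the state, without advancing time (a new reading comes with each control period).
- bot.camera(name): name is "scene" or "top" or "wrist"; returns a dict with "image" (400x640x3 uint8, red, green, blue), "z_map" (400x640 float32, m along the optical axis (not along the pixel's ray), 0 where there is no reading), "camera_matrix" (3x3 intrinsics, pixels), "xyz" and "orientation" of the camera in the world. Camera axes: x right, y up, looking along -z (the intrinsics and any distortion apply to the point x, -y, -z); pixel columns grow to the right and rows downward; lengths in m; the calibration is good to about 2 mm. A picture is of the moment at which its call begins.
- bot.job_done(): hands the job in; it is judged then, once.
The state is a dict: "clock": time; "joint_pos": joint angles; "joint_vel": joint speeds; "tau": joint torques, N m; "eef_pos": TCP position; "tool_rot": TCP orientation; "ft_force": force on the tool from outside, world axes, zero at the start; "ft_torque": the same for the moment, N m; "grip_width": finger opening in m; "grasp_force": force on a finger pad.
Only numpy, scipy, OpenCV 4.12 (cv2) and the standard library are available. Lean on these libraries where they do the work, as an engineer would, in place of code of your own. Each camera call takes 0.05 s, during which the arm holds its last target. There are 200 camera calls.

## Working session

There is one attempt and no reset: what is moved stays moved. The work goes in short steps, Python scripts to look and compute and a tool call to move; the robot and the scene stay as the last step left them, time stands still between calls to the robot, and variables do not carry over. Pictures are saved under pics/ and viewed, at most 14 in all, crops included, and the job is handed in when it is done.

Besides the shell and the picture viewer there is one more tool, called after ">>>" by a JSON object that holds its "op" and its "data". drive_tool: Moves the arm, as the interface text tells. Shifts and turns lie within -1 to 1; 1 stands for 250 mm of shift or 0.5 rad of turn. Its arguments: {"type":"object","properties":{"slide":{"type":"array","items":{"type":"array","items":{"type":"number"}}},"rotation":{"type":"array","items":{"type":"array","items":{"type":"number"}}},"gripper":{"type":"number"}},"required":["slide","rotation"]}

```bash
mkdir -p pics; cat > h.py <<'E'
import numpy as np, cv2
from scipy.spatial.transform import Rotation as R
from workcell import bot
def cam(n,save=None):
    c=bot.camera(n)
    if save: cv2.imwrite('pics/'+save,c['image'][:,:,::-1])
    return c
def world(c):
    "per-pixel world xyz from depth"
    K=np.array(c['camera_matrix']); z=c['z_map']; v,u=np.mgrid[:400,:640]
    p=np.stack([(u-K[0,2])/K[0,0]*z,-(v-K[1,2])/K[1,1]*z,-z],-1)
    return p@R.from_quat(c['orientation']).as_matrix().T+np.array(c['xyz'])
def ray(c,uv,h):
    K=np.array(c['camera_matrix']);u,v=uv
    d=R.from_quat(c['orientation']).as_matrix()@np.array([(u-K[0,2])/K[0,0],-(v-K[1,2])/K[1,1],-1])
    o=np.array(c['xyz']); return o+d*(h-o[2])/d[2]
E
python3 - <<'E'
from h import *
for n in('top','scene'):
    c=cam(n,n+'0.png');print(n,c['camera_matrix'],c['xyz'],c['orientation'])
    np.savez('/tmp/'+n,**{k:np.array(v) for k,v in c.items()})
o=bot.get_obs();print(o)
E
```

```text
top [[361.59484731   0.         316.79175826]
 [  0.         361.59484731 198.62040497]
 [  0.           0.           1.        ]] [ 0.40399364 -0.13347241  1.55011599] [-0.03031951  0.01417679  0.71046576 -0.70293538]
scene [[414.63363631   0.         319.83487488]
 [  0.         414.63363631 193.29036447]
 [  0.           0.           1.        ]] [-0.52251407 -0.82451761  0.9342092 ] [ 0.42099029 -0.21686502 -0.41930631  0.77454436]
{'clock': 0.1, 'joint_pos': array([-1.22501921e+00,  2.41346370e-01,  3.88188040e-03,  1.33521788e+00,
        7.94556910e-06,  1.57080466e+00]), 'joint_vel': array([ 1.08618068e-03, -4.30064808e-04,  3.77659828e-03, -3.26915225e-04,
        1.56123018e-03, -8.10490781e-05]), 'tau': array([-2.07474341e-04, -3.73137832e+01,  2.53009915e+01,  1.08905553e-02,
       -2.67934718e-05,  1.58086186e-05]), 'eef_pos': array([ 0.16925886, -0.46982914,  0.20370643]), 'tool_rot': array([ 9.85092242e-01,  1.72024373e-01, -1.58316699e-04, -9.29644248e-04]), 'ft_force': array([-0.07832704,  0.21980348, -0.31282231]), 'ft_torque': array([0.02349712, 0.00589591, 0.03188711]), 'grasp_force': 0.0, 'grip_width': 0.08506197568374632}
```

View pics/top0.png

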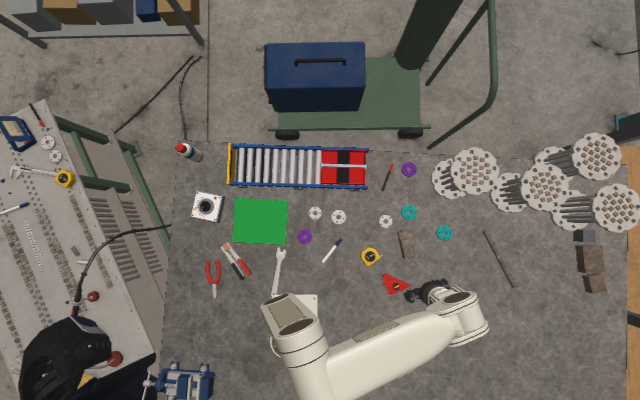

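View pics/scene0.png

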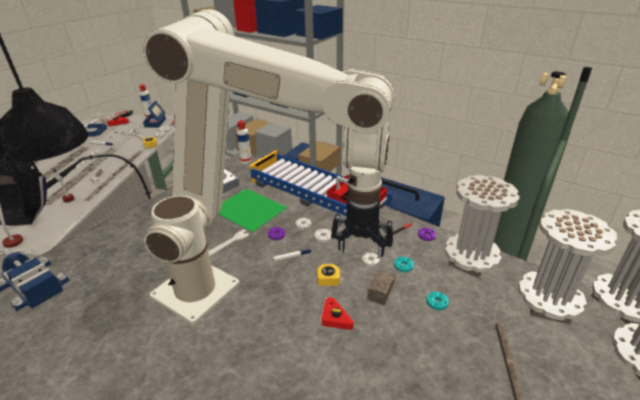

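The top view shows three grey rings, at (315,213), (338,217) and (385,221). The purple ones (305,236), (409,169) and turquoise ones (409,212), (444,232) are decoys, and the two pale rings at (48,143) and (55,155) are on the other bench. The tote is at (343,167), the mat at (260,221) and the dial box at (207,207). I'll measure these next, with an enlarged crop.

```bash
python3 - <<'E'
from h import *
c=dict(np.load('/tmp/top.npz'));im=c['image'];hsv=cv2.cvtColor(im,cv2.COLOR_RGB2HSV)
W=world(c)
def rect(lo,hi,h,roi,n):
    m=cv2.inRange(hsv,lo,hi);k=np.zeros_like(m);u0,v0,u1,v1=roi;k[v0:v1,u0:u1]=m[v0:v1,u0:u1]
    v,u=np.nonzero(k);p=np.array([ray(c,(a,b),h)[:2] for a,b in zip(u,v)],np.float32)
    r=cv2.minAreaRect(p);print(n,np.round(r[0],4),np.round(r[1],3),round(r[2],1),len(u),'zmed',np.median(W[v,u,2]))
rect((45,120,60),(75,255,255),.004,(225,190,295,250),'mat')
rect((0,150,80),(8,255,255),.096,(315,145,370,190),'tote')
rect((105,120,60),(125,255,255),.07,(220,140,375,195),'rails')
rect((20,150,100),(32,255,255),.086,(220,140,240,190),'stop')
rect((0,0,190),(180,40,255),.04,(185,185,225,230),'box')
for u,v in((315,213),(338,217),(385,221)):
    roi=W[v-10:v+11,u-10:u+11]; g=(hsv[v-10:v+11,u-10:u+11,2]>150)&(hsv[v-10:v+11,u-10:u+11,1]<60)
    vv,uu=np.nonzero(g);q=np.array([ray(c,(a+u-10,b+v-10),.012)[:2] for a,b in zip(uu,vv)],np.float32)
    cc,r=cv2.minEnclosingCircle(q);print('ring',u,v,np.round(cc,4),round(r*2,4),np.median(roi[g][:,2]),len(vv))
big=cv2.resize(im[180:255,180:395,::-1],None,fx=3.7,fy=3.7,interpolation=cv2.INTER_CUBIC);cv2.imwrite('pics/crop1.png',big)
E
```

```text
mat [0.4095 0.1477] [0.229 0.189] 86.4 2353 zmed 0.005124818411729848
tote [ 0.6227 -0.2071] [0.178 0.136] 87.4 977 zmed 0.06590044529463235
rails [ 0.633  -0.0276] [0.565 0.172] 87.5 798 zmed 0.07097636835706078
stop [0.6475 0.2618] [0.013 0.166] 88.1 110 zmed 0.0865556463306767
box [0.4738 0.3683] [0.106 0.107] 78.1 384 zmed 0.04236040478398173
ring 315 213 [ 0.4419 -0.0887] 0.0564 0.012722586660524726 113
ring 338 217 [ 0.424  -0.1888] 0.0624 0.01211057118979264 148
ring 385 221 [ 0.4034 -0.3875] 0.0553 0.012070744444144799 117
```

View pics/crop1.png

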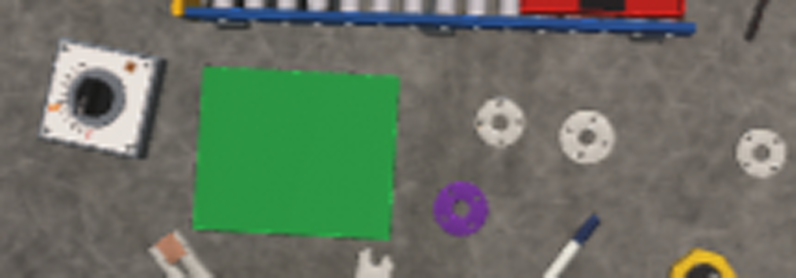

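The three grey rings measure 56, 62 and 55 mm at 12 mm height, which fits flanges b/d, a/c and b/d. The decoys are coloured. The orange mark is on the +y side of the dial. A fourth flange could be hidden under the arm, so I'll check once it has moved.

```bash
cat >> h.py <<'E'
def to(x,y,z,yaw):
    "slide and rotation numbers to a tool-down pose with tool x at world angle yaw"
    o=bot.get_obs();T=R.from_quat(o['tool_rot'])
    G=R.from_euler('z',yaw)*R.from_euler('x',np.pi)
    print('slide',np.round(T.inv().apply(np.array([x,y,z])-o['eef_pos'])/.25,3),'rot',np.round((T.inv()*G).as_rotvec()/.5,3),'t',o['clock'])
E
python3 -c "
from h import *
to(.403,-.388,.10,-.05)"
```

```text
slide [0.991 0.01  0.415] rot [-0.004  0.001  0.792] t 0.1
```

>>> {"op": "drive_tool", "data": {"slide": [[0.25, 0, 0], [0.5, 0, 0], [0.75, 0.01, 0], [0.99, 0.01, 0.1], [0.99, 0.01, 0.25], [0.99, 0.01, 0.3], [0.99, 0.01, 0.3], [0.99, 0.01, 0.3]], "rotation": [[0, 0, 0.3], [0, 0, 0.6], [0, 0, 0.79], [0, 0, 0.79], [0, 0, 0.79], [0, 0, 0.79], [0, 0, 0.79], [0, 0, 0.79]], "gripper": 1}}

```text
clock: 1.1
eef_pos: [0.4031, -0.3901, 0.1311]
tool_rot: [1.0, -0.025, 0.001, 0.001]
ft_force: [0.6, -0.6, -0.4]
grip_width: 0.0856
grasp_force: 0.0
```

```bash
python3 - <<'E'
from h import *
t=cam('top');w=cam('wrist')
cv2.imwrite('pics/tw1.png',np.vstack([cv2.resize(x['image'][:,:,::-1],(480,300)) for x in(t,w)]))
print(w['xyz'],w['orientation'],bot.get_obs()['eef_pos'])
W=world(w);hsv=cv2.cvtColor(w['image'],cv2.COLOR_RGB2HSV)
m=((W[...,2]>.008)&(W[...,2]<.016)&(hsv[...,1]<60)&(w['z_map']>0)).astype(np.uint8)
for k in cv2.findContours(m,0,2)[0]:
    if cv2.contourArea(k)>300:
        q=np.array([ray(w,p[0],.012)[:2] for p in k],np.float32);c,r=cv2.minEnclosingCircle(q);print(np.round(c,4),round(2*r,4),cv2.contourArea(k))
to(*([.4034,-.3875,-.002,-.05]))
E
```

```text
[ 0.4846367  -0.39396781  0.30011   ] [ 0.11184258 -0.11610893  0.71582433 -0.67941555] [ 0.40335211 -0.39015669  0.13129356]
[ 0.2817 -0.1555] 0.0735 443.0
[ 0.4009 -0.388 ] 0.056 2028.0
[ 0.4211 -0.1914] 0.0636 2641.0
[ 0.4386 -0.0927] 0.0588 2266.5
slide [-0.002 -0.012  0.533] rot [ 0.004 -0.005 -0.001] t 1.2
```

View pics/tw1.png

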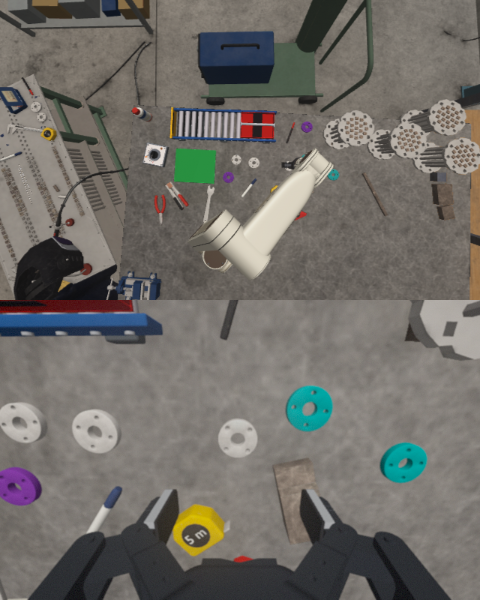

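The top part of the picture shows only three grey flanges, with none under the arm's starting place. In the wrist view, ring 3 is centred between the fingers at (0.402,-0.388). Now the descent and grasp.

>>> {"op": "drive_tool", "data": {"slide": [[-0.005, -0.009, 0.2], [-0.005, -0.009, 0.35], [-0.005, -0.009, 0.45], [-0.005, -0.009, 0.5], [-0.005, -0.009, 0.53], [-0.005, -0.009, 0.53], [-0.005, -0.009, 0.53], [-0.005, -0.009, 0.53]], "rotation": [[0, 0, 0], [0, 0, 0], [0, 0, 0], [0, 0, 0], [0, 0, 0], [0, 0, 0], [0, 0, 0], [0, 0, 0]], "gripper": 1}}

```text
clock: 2.2
eef_pos: [0.4026, -0.3871, -0.0021]
tool_rot: [1.0, -0.025, 0.001, 0.001]
ft_force: [0.2, -0.7, -0.2]
grip_width: 0.0858
grasp_force: 0.0
```

>>> {"op": "drive_tool", "data": {"slide": [[0, 0, 0], [0, 0, 0], [0, 0, 0], [0, 0, 0], [0, 0, 0], [0, 0, 0], [0, 0, 0], [0, 0, 0]], "rotation": [[0, 0, 0], [0, 0, 0], [0, 0, 0], [0, 0, 0], [0, 0, 0], [0, 0, 0], [0, 0, 0], [0, 0, 0]], "gripper": 0}}

```text
clock: 3.2
eef_pos: [0.402, -0.3866, -0.003]
tool_rot: [1.0, -0.025, 0.0, 0.0]
ft_force: [0.5, 0.2, -0.3]
grip_width: -0.0
grasp_force: 0.0
```

```bash
cat >> h.py <<'E'
def tote(c=None):
    "tote centre and yaw from the top camera: red wall tops at 0.096"
    c=c or cam('top');hsv=cv2.cvtColor(c['image'],cv2.COLOR_RGB2HSV);m=cv2.inRange(hsv,(0,150,80),(8,255,255))
    m[:140]=0;m[260:]=0;m[:,:215]=0;m[:,380:]=0
    v,u=np.nonzero(m);p=np.array([ray(c,(a,b),.096)[:2] for a,b in zip(u,v)],np.float32)
    r=cv2.minAreaRect(p);print('tote',np.round(r[0],4),np.round(r[1],3),round(r[2],1),len(u));return r[0]
def rings(c,smax=60):
    W=world(c);hsv=cv2.cvtColor(c['image'],cv2.COLOR_RGB2HSV)
    m=((W[...,2]>.007)&(W[...,2]<.017)&(hsv[...,1]<smax)&(hsv[...,2]>140)).astype(np.uint8)
    for k in cv2.findContours(m,0,2)[0]:
        if cv2.contourArea(k)>60:
            q=np.array([ray(c,p[0],.012)[:2] for p in k],np.float32);o,r=cv2.minEnclosingCircle(q)
            if .045<2*r<.08: print('ring',np.round(o,4),round(2*r,4),cv2.contourArea(k))
E
python3 - <<'E'
from h import *
x,y=tote();to(x+.033,y+.027,.2,-.05);to(x+.033,y+.027,.065,-.05)
E
```

```text
tote [ 0.5111 -0.0158] [0.204 0.66 ] 30.6 974
slide [ 0.489 -1.617 -0.812] rot [-0.     0.     0.002] t 3.25
slide [ 0.489 -1.617 -0.272] rot [-0.     0.     0.002] t 3.25
```

The gripper shut on nothing, so I'll raise it and look.

>>> {"op": "drive_tool", "data": {"slide": [[0, 0, -0.2], [0, 0, -0.4], [0, 0, -0.53], [0, 0, -0.53], [0, 0, -0.53], [0, 0, -0.53], [0, 0, -0.53], [0, 0, -0.53]], "rotation": [[0, 0, 0], [0, 0, 0], [0, 0, 0], [0, 0, 0], [0, 0, 0], [0, 0, 0], [0, 0, 0], [0, 0, 0]], "gripper": 1}}

```text
clock: 4.25
eef_pos: [0.4017, -0.3863, 0.1287]
tool_rot: [1.0, -0.025, -0.001, -0.0]
ft_force: [-0.7, -0.4, 0.5]
grip_width: 0.0855
grasp_force: 0.0
```

```bash
python3 - <<'E'
from h import *
w=cam('wrist','w2.png');rings(w)
print(bot.get_obs()['eef_pos'])
E
```

```text
ring [ 0.2786 -0.1519] 0.067 389.0
ring [ 0.4008 -0.3878] 0.056 2077.0
ring [ 0.4209 -0.1918] 0.0641 2687.0
ring [ 0.4398 -0.0927] 0.0597 2283.0
[ 0.40183085 -0.38633989  0.12893819]
```

View pics/w2.png

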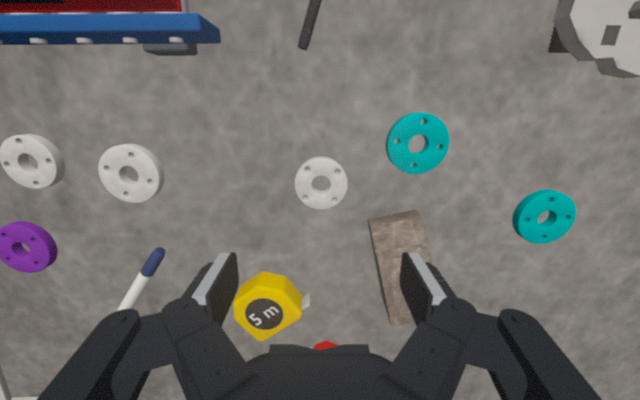

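The ring at (321,183) hasn't moved, so the fingers must have shut above it. I'll check fingertip height from depth.

```bash
python3 - <<'E'
from h import *
w=cam('wrist');W=world(w)
for u,v in((225,262),(234,256),(415,262),(406,256),(215,290),(425,290)):print(u,v,W[v,u].round(4),w['z_map'][v,u])
m=(W[...,2]>.1)&(w['z_map']>0);print('lowest of tool',np.percentile(W[...,2][m],[0,.5,2]))
c=cam('top');rings(c)
print(bot.get_obs()['eef_pos'],bot.get_obs()['joint_pos'])
E
```

```text
225 262 [ 0.4147 -0.3433  0.1821] 0.13221338
234 256 [ 0.4114 -0.3439  0.1712] 0.14361116
415 262 [ 0.4102 -0.4316  0.1819] 0.1323527
406 256 [ 0.4091 -0.4296  0.1746] 0.13965918
215 290 [ 0.4125 -0.3444  0.1998] 0.116159424
425 290 [ 0.4095 -0.4294  0.2015] 0.11409875
lowest of tool [0.16716302 0.17210912 0.17877372]
ring [ 0.4241 -0.1881] 0.0608 134.5
ring [ 0.4409 -0.0897] 0.055 97.0
[ 0.40199699 -0.38651861  0.12928996] [-7.65752663e-01  3.96022308e-01  2.39761378e-02  1.19909716e+00
 -3.08159238e-05  2.42502489e+00]
```

The open fingertips are at about z 0.168 while the TCP reads 0.129. So the real tips sit about 26 mm higher than the reading, which explains the miss. The x and y agree. I'll go lower, watching the force.

>>> {"op": "drive_tool", "data": {"slide": [[-0.003, -0.0, 0.2], [-0.003, 0, 0.4], [-0.003, 0, 0.5], [-0.003, 0.003, 0.56], [-0.003, 0.003, 0.59], [-0.003, 0.003, 0.61], [-0.003, 0.003, 0.62], [-0.003, 0.003, 0.62]], "rotation": [[0, 0, 0], [0, 0, 0], [0, 0, 0], [0, 0, 0], [0, 0, 0], [0, 0, 0], [0, 0, 0], [0, 0, 0]], "gripper": 1}}

```text
clock: 5.4
eef_pos: [0.4016, -0.3876, -0.025]
tool_rot: [1.0, -0.025, 0.0, 0.0]
ft_force: [0.7, 0.4, 0.6]
grip_width: 0.0852
grasp_force: 0.0
```

>>> {"op": "drive_tool", "data": {"slide": [[0, 0, 0], [0, 0, 0], [0, 0, 0], [0, 0, 0], [0, 0, 0], [0, 0, 0], [0, 0, 0], [0, 0, 0]], "rotation": [[0, 0, 0], [0, 0, 0], [0, 0, 0], [0, 0, 0], [0, 0, 0], [0, 0, 0], [0, 0, 0], [0, 0, 0]], "gripper": 0}}

```text
clock: 6.4
eef_pos: [0.4016, -0.3878, -0.0244]
tool_rot: [1.0, -0.025, 0.001, 0.001]
ft_force: [-1.1, -0.1, 5.0]
grip_width: 0.0513
grasp_force: 61.8
```

```bash
python3 - <<'E'
from h import *
w=cam('wrist');W=world(w)
m=(W[...,2]<.1)&(w['z_map']>0)&(w['z_map']<.16);print(bot.get_obs()['eef_pos'])
for u in range(270,371,20):
    col=W[200:330,u];i=np.argmin(w['z_map'][200:330,u]>.20);print(u,200+i,col[i].round(4))
E
```

```text
[ 0.40166653 -0.38777973 -0.02435856]
270 200 [ 0.4338 -0.363  -0.0005]
290 200 [ 0.4332 -0.3737 -0.0007]
310 200 [ 0.4322 -0.3844 -0.0019]
330 200 [ 0.4316 -0.3953 -0.0022]
350 200 [ 0.4315 -0.4061 -0.0008]
370 200 [ 0.4316 -0.4166  0.0009]
```

It gripped at 51.3 mm against an expected 56 mm. I'll lift a little and check.

>>> {"op": "drive_tool", "data": {"slide": [[0, 0, -0.05], [0, 0, -0.1], [0, 0, -0.2], [0, 0, -0.3], [0, 0, -0.4], [0, 0, -0.4], [0, 0, -0.4], [0, 0, -0.4]], "rotation": [[0, 0, 0], [0, 0, 0], [0, 0, 0], [0, 0, 0], [0, 0, 0], [0, 0, 0], [0, 0, 0], [0, 0, 0]], "gripper": 0}}

```text
clock: 7.45
eef_pos: [0.4004, -0.3865, 0.0731]
tool_rot: [1.0, -0.025, -0.001, -0.001]
ft_force: [-0.7, -0.2, -0.5]
grip_width: 0.0518
grasp_force: 62.8
```

```bash
python3 - <<'E'
from h import *
w=cam('wrist','w3.png');s=cam('scene');cv2.imwrite('pics/w3.png',np.vstack([cv2.resize(w['image'][:,:,::-1],(480,300)),cv2.resize(s['image'][140:290,280:520,::-1],(480,300))]))
E
```

```text
(no output)
```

View pics/w3.png

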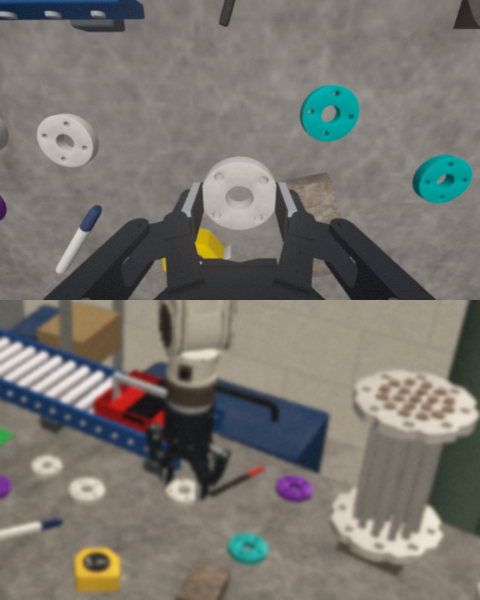

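The ring is held flat between the pads, at (317,260) in the wrist image. I'll measure its centre and height relative to the TCP, and find the tote.

```bash
cat >> h.py <<'E'
def tote(c=None):
    c=c or cam('top');hsv=cv2.cvtColor(c['image'],cv2.COLOR_RGB2HSV);m=cv2.inRange(hsv,(0,150,80),(8,255,255));W=world(c)
    m[(W[...,2]<.05)|(W[...,2]>.13)]=0;m[:130]=0;m[270:]=0;m[:,:200]=0;m[:,385:]=0
    m=cv2.morphologyEx(m,cv2.MORPH_OPEN,np.ones((2,2)))
    v,u=np.nonzero(m);p=np.array([ray(c,(a,b),.096)[:2] for a,b in zip(u,v)],np.float32)
    r=cv2.minAreaRect(p);print('tote',np.round(r[0],4),np.round(r[1],3),round(r[2],1),len(u));return r[0]
def held(c,dz=.019+.026):
    "ring in the grip: pixels within 30 mm of the grasp height, grey and bright"
    W=world(c);p0=bot.get_obs()['eef_pos'];hsv=cv2.cvtColor(c['image'],cv2.COLOR_RGB2HSV)
    m=((np.abs(W[...,2]-p0[2]-.03)<.025)&(np.hypot(W[...,0]-p0[0],W[...,1]-p0[1])<.06)&(hsv[...,1]<40)&(hsv[...,2]>150)).astype(np.uint8)
    m=cv2.morphologyEx(m,cv2.MORPH_OPEN,np.ones((5,5)));k=max(cv2.findContours(m,0,2)[0],key=cv2.contourArea)
    q=W[m>0];z=np.median(q[:,2]);r=np.array([ray(c,p[0],z)[:2] for p in k],np.float32);o,rad=cv2.minEnclosingCircle(r)
    A=np.linalg.lstsq(np.c_[q[:,:2]-o,np.ones(len(q))],q[:,2],rcond=None)[0]
    print('held',np.round(np.array(o)-p0[:2],4),'top-tcp',round(z-p0[2],4),'d',round(2*rad,4),'slope',A[:2].round(3))
E
python3 - <<'E'
from h import *
held(cam('wrist'));x,y=tote();o=bot.get_obs()['eef_pos']
to(x+.033,y+.027,.14,-.05)
E
```

```text
held [0.0006 0.0002] top-tcp 0.0351 d 0.0598 slope [-0.007  0.005]
tote [ 0.6186 -0.2116] [0.176 0.136] 87.4 956
slide [ 0.962 -0.858 -0.266] rot [-0.002  0.002  0.002] t 7.65
```

>>> {"op": "drive_tool", "data": {"slide": [[0, 0, -0.22], [0.15, -0.1, -0.31], [0.35, -0.25, -0.31], [0.5, -0.4, -0.31], [0.65, -0.55, -0.31], [0.8, -0.7, -0.31], [0.9, -0.8, -0.31], [0.97, -0.86, -0.31]], "rotation": [[0, 0, 0], [0, 0, 0], [0, 0, 0], [0, 0, 0], [0, 0, 0], [0, 0, 0], [0, 0, 0], [0, 0, 0]], "gripper": 0}}

```text
clock: 8.65
eef_pos: [0.6551, -0.1824, 0.1511]
tool_rot: [1.0, -0.023, -0.0, -0.0]
ft_force: [-0.9, -0.1, -0.7]
grip_width: 0.052
grasp_force: 63.2
```

```bash
python3 - <<'E'
from h import *
w=cam('wrist','w4.png');held(w);W=world(w);hsv=cv2.cvtColor(w['image'],cv2.COLOR_RGB2HSV)
m=cv2.inRange(hsv,(0,150,60),(8,255,255));m[(abs(W[...,2]-.096)>.006)]=0
q=W[m>0];print(np.percentile(q[:,0],[0.5,99.5]),np.percentile(q[:,1],[.5,99.5]),len(q));print(bot.get_obs()['eef_pos'],bot.get_obs()['grip_width'])
to(.655,-.185,.047,-.05)
E
```

```text
held [-0.0013 -0.0021] top-tcp 0.0355 d 0.0596 slope [-0.003  0.008]
[0.55372067 0.69670398] [-0.29849361 -0.1201497 ] 2111
[ 0.65705603 -0.18061326  0.15077636] 0.051519253432471976
slide [-0.008  0.019  0.415] rot [-0.004 -0.002  0.01 ] t 8.7
```

View pics/w4.png

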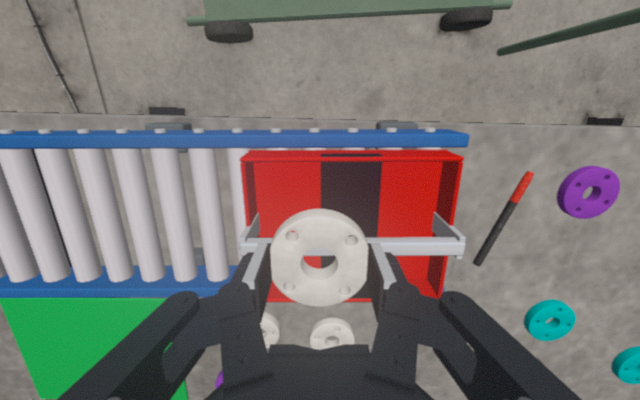

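The tote rim spans x 0.554–0.697 and y −0.2985 to −0.120, so its centre is (0.625,−0.209). The ring at (318,256) goes onto the far side of the bar, slightly toward +y.

>>> {"op": "drive_tool", "data": {"slide": [[0.01, 0.03, 0.1], [0.01, 0.03, 0.2], [0.01, 0.03, 0.28], [0.01, 0.03, 0.34], [0.01, 0.03, 0.38], [0.01, 0.03, 0.4], [0.01, 0.03, 0.41], [0.01, 0.03, 0.41]], "rotation": [[0, 0, 0], [0, 0, 0], [0, 0, 0], [0, 0, 0], [0, 0, 0], [0, 0, 0], [0, 0, 0], [0, 0, 0]], "gripper": 0}}

```text
clock: 9.7
eef_pos: [0.6539, -0.1923, 0.0524]
tool_rot: [1.0, -0.025, -0.001, 0.0]
ft_force: [-8.9, 0.9, 13.7]
grip_width: 0.0513
grasp_force: 64.9
```

>>> {"op": "drive_tool", "data": {"slide": [[0, 0, 0], [0, 0, 0], [0, 0, 0], [0, 0, 0], [0, 0, -0.1], [0, 0, -0.25], [0, 0, -0.45], [0, 0, -0.5]], "rotation": [[0, 0, 0], [0, 0, 0], [0, 0, 0], [0, 0, 0], [0, 0, 0], [0, 0, 0], [0, 0, 0], [0, 0, 0]], "gripper": 0.85}}

```text
clock: 10.7
eef_pos: [0.6584, -0.1927, 0.1791]
tool_rot: [1.0, -0.025, 0.004, 0.001]
ft_force: [-0.1, 0.2, 1.0]
grip_width: 0.0725
grasp_force: 0.0
```

```bash
python3 - <<'E'
from h import *
w=cam('wrist','w5.png');rings(w);print(bot.get_obs()['eef_pos'])
c=cam('top');rings(c)
to(.4225,-.189,.15,-.05)
E
```

```text
ring [ 0.4236 -0.1889] 0.0641 1100.5
ring [ 0.4415 -0.0898] 0.0589 898.5
[ 0.65816917 -0.19260312  0.17895143]
slide [-0.939  0.032  0.102] rot [ 0.002 -0.008  0.002] t 10.8
```

View pics/w5.png

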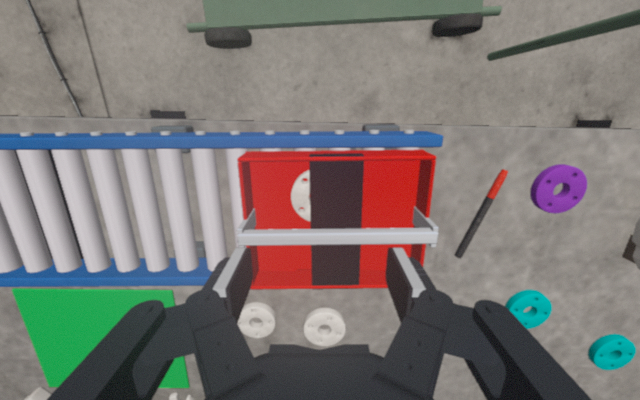

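The ring is in the tote at (302,195), but a black band over the tote's middle hides part of it, and the ring touched down about 8 mm early. I'll check the band's depth.

```bash
python3 - <<'E'
from h import *
w=cam('wrist');W=world(w)
for u in(255,280,300,307,320,340,355,370,400):
    print(u,[(v,W[v,u].round(3).tolist(),w['image'][v,u].tolist()) for v in(170,195,215,265)])
E
```

```text
255 [(170, [0.676, -0.128, 0.062], [196, 55, 56]), (195, [0.649, -0.125, 0.063], [194, 54, 51]), (215, [0.627, -0.123, 0.063], [165, 81, 81]), (265, [0.738, -0.196, 0.345], [113, 50, 48])]
280 [(170, [0.675, -0.154, 0.063], [195, 48, 45]), (195, [0.648, -0.151, 0.063], [195, 51, 44]), (215, [0.625, -0.149, 0.062], [194, 50, 44]), (265, [0.565, -0.144, 0.064], [196, 54, 49])]
300 [(170, [0.673, -0.174, 0.062], [194, 43, 43]), (195, [0.651, -0.173, 0.075], [201, 193, 187]), (215, [0.629, -0.172, 0.075], [190, 152, 147]), (265, [0.564, -0.166, 0.064], [193, 47, 40])]
307 [(170, [0.674, -0.182, 0.067], [192, 167, 162]), (195, [0.651, -0.18, 0.075], [199, 193, 187]), (215, [0.629, -0.179, 0.076], [200, 193, 187]), (265, [0.563, -0.174, 0.064], [195, 48, 44])]
320 [(170, [0.68, -0.195, 0.093], [66, 48, 55]), (195, [0.656, -0.194, 0.094], [71, 50, 57]), (215, [0.636, -0.193, 0.094], [71, 55, 57]), (265, [0.581, -0.19, 0.093], [71, 53, 56])]
340 [(170, [0.679, -0.213, 0.093], [63, 50, 53]), (195, [0.655, -0.212, 0.093], [61, 45, 53]), (215, [0.635, -0.212, 0.095], [69, 51, 56]), (265, [0.58, -0.21, 0.094], [66, 53, 53])]
355 [(170, [0.678, -0.226, 0.093], [63, 46, 54]), (195, [0.654, -0.226, 0.093], [62, 45, 48]), (215, [0.634, -0.226, 0.093], [67, 48, 51]), (265, [0.579, -0.225, 0.093], [69, 53, 55])]
370 [(170, [0.67, -0.245, 0.063], [194, 31, 34]), (195, [0.643, -0.246, 0.062], [195, 40, 33]), (215, [0.621, -0.245, 0.064], [195, 44, 36]), (265, [0.559, -0.246, 0.063], [195, 48, 43])]
400 [(170, [0.668, -0.276, 0.063], [194, 36, 36]), (195, [0.641, -0.277, 0.062], [195, 38, 27]), (215, [0.619, -0.278, 0.063], [196, 39, 30]), (265, [0.665, -0.23, 0.231], [87, 81, 83])]
```

The black band is a cover across the tote at rim height (z 0.094, y −0.231 to −0.187). It leaves two windows about 64 mm long in y. Ring 1 lies on the floor beyond the bar. I'll drop the rest through the windows from just above the rim. Next is the 62 mm ring.

>>> {"op": "drive_tool", "data": {"slide": [[-0.24, 0.0, 0], [-0.48, 0.01, 0], [-0.72, 0.02, 0.1], [-0.85, 0.03, 0.25], [-0.93, 0.03, 0.45], [-0.934, 0.03, 0.65], [-0.934, 0.03, 0.7], [-0.934, 0.03, 0.7]], "rotation": [[0, 0, 0], [0, 0, 0], [0, 0, 0], [0, 0, 0], [0, 0, 0], [0, 0, 0], [0, 0, 0], [0, 0, 0]], "gripper": 1}}

```text
clock: 11.85
eef_pos: [0.4217, -0.1876, -0.0015]
tool_rot: [1.0, -0.025, -0.001, -0.001]
ft_force: [0.2, 0.5, 0.3]
grip_width: 0.0853
grasp_force: 0.0
```

```bash
python3 - <<'E'
from h import *
w=cam('wrist');rings(w);print(bot.get_obs()['eef_pos'])
to(.423,-.189,-.025,-.05)
E
```

```text
ring [ 0.4215 -0.1891] 0.0624 7084.5
ring [ 0.4386 -0.0916] 0.0578 6252.0
[ 4.23144166e-01 -1.88210909e-01 -2.18390936e-04]
slide [-0.     0.003  0.099] rot [-0.    -0.     0.002] t 11.9
```

>>> {"op": "drive_tool", "data": {"slide": [[0, 0.003, 0.04], [-0.004, 0.003, 0.08], [-0.004, 0.003, 0.1], [-0.004, 0.003, 0.102], [-0.004, 0.003, 0.102], [-0.004, 0.003, 0.102], [-0.004, 0.003, 0.102], [-0.004, 0.003, 0.102]], "rotation": [[0, 0, 0], [0, 0, 0], [0, 0, 0], [0, 0, 0], [0, 0, 0], [0, 0, 0], [0, 0, 0], [0, 0, 0]], "gripper": 1}}

```text
clock: 12.9
eef_pos: [0.4216, -0.1888, -0.0259]
tool_rot: [1.0, -0.025, 0.0, 0.0]
ft_force: [0.1, 0.0, 0.1]
grip_width: 0.0854
grasp_force: 0.0
```

>>> {"op": "drive_tool", "data": {"slide": [[0, 0, 0], [0, 0, 0], [0, 0, 0], [0, 0, 0], [0, 0, 0], [0, 0, 0], [0, 0, 0], [0, 0, 0]], "rotation": [[0, 0, 0], [0, 0, 0], [0, 0, 0], [0, 0, 0], [0, 0, 0], [0, 0, 0], [0, 0, 0], [0, 0, 0]], "gripper": 0}}

```text
clock: 13.9
eef_pos: [0.4216, -0.1889, -0.0251]
tool_rot: [1.0, -0.025, 0.0, 0.0]
ft_force: [-1.9, -0.3, 7.2]
grip_width: 0.0576
grasp_force: 62.2
```

>>> {"op": "drive_tool", "data": {"slide": [[0, 0, -0.1], [0, 0, -0.3], [0, 0, -0.5], [0, 0, -0.7], [0, 0, -0.74], [0, 0, -0.74], [0, 0, -0.74], [0, 0, -0.74]], "rotation": [[0, 0, 0], [0, 0, 0], [0, 0, 0], [0, 0, 0], [0, 0, 0], [0, 0, 0], [0, 0, 0], [0, 0, 0]], "gripper": 0}}

```text
clock: 14.9
eef_pos: [0.4204, -0.1882, 0.1572]
tool_rot: [1.0, -0.025, -0.002, -0.001]
ft_force: [-0.6, -0.3, -0.9]
grip_width: 0.057
grasp_force: 64.6
```

```bash
python3 - <<'E'
from h import *
w=cam('wrist');held(w);W=world(w);hsv=cv2.cvtColor(w['image'],cv2.COLOR_RGB2HSV)
m=cv2.inRange(hsv,(0,150,60),(8,255,255));m[(abs(W[...,2]-.096)>.006)]=0
q=W[m>0];print(np.percentile(q[:,0],[0.5,99.5]),np.percentile(q[:,1],[.5,99.5]),len(q));o=bot.get_obs();print(o['eef_pos'],o['grip_width'])
x,y=tote()
to(.585,-.260,.16,-.05)
E
```

```text
held [ 0.0008 -0.0001] top-tcp 0.0358 d 0.0652 slope [-0.003  0.005]
[0.54920925 0.57104055] [-0.29418895 -0.11707943] 1508
[ 0.42056431 -0.18834588  0.15749631] 0.057399709448187924
tote [ 0.618  -0.2117] [0.177 0.136] 87.7 903
slide [ 0.67   0.254 -0.011] rot [-0.002  0.005  0.002] t 15.0
```

>>> {"op": "drive_tool", "data": {"slide": [[0.15, 0.06, 0], [0.35, 0.14, 0], [0.5, 0.2, 0], [0.6, 0.24, 0], [0.655, 0.262, 0], [0.655, 0.262, 0], [0.655, 0.262, 0], [0.655, 0.262, 0]], "rotation": [[0, 0, 0], [0, 0, 0], [0, 0, 0], [0, 0, 0], [0, 0, 0], [0, 0, 0], [0, 0, 0], [0, 0, 0]], "gripper": 0}}

```text
clock: 16.0
eef_pos: [0.5812, -0.262, 0.1591]
tool_rot: [1.0, -0.025, -0.0, -0.0]
ft_force: [-0.0, 0.6, -1.7]
grip_width: 0.0572
grasp_force: 64.6
```

```bash
cat >> h.py <<'E'
def rim(w):
    W=world(w);hsv=cv2.cvtColor(w['image'],cv2.COLOR_RGB2HSV)
    m=cv2.inRange(hsv,(0,150,60),(8,255,255));m[(abs(W[...,2]-.096)>.006)]=0
    q=W[m>0];k=(hsv[...,2]<90)&(abs(W[...,2]-.094)<.006);b=W[k&(W[...,0]>.5)]
    print('rim x',np.percentile(q[:,0],[0.5,99.5]).round(4),'y',np.percentile(q[:,1],[.5,99.5]).round(4),'band y',np.percentile(b[:,1],[3,97]).round(4));o=bot.get_obs();print(o['eef_pos'].round(4),o['grip_width'].round(4))
E
python3 - <<'E'
from h import *
w=cam('wrist','w6.png');held(w);rim(w)
to(.581,-.262,.082,-.05)
E
```

```text
held [0.0007 0.0005] top-tcp 0.0358 d 0.0648 slope [0.006 0.001]
rim x [0.5541 0.6944] y [-0.2988 -0.1177] band y [-0.2322 -0.1856]Traceback (most recent call last):
  File "<stdin>", line 2, in <module>
  File "h.py", line 53, in rim
    print('rim x',np.percentile(q[:,0],[0.5,99.5]).round(4),'y',np.percentile(q[:,1],[.5,99.5]).round(4),'band y',np.percentile(b[:,1],[3,97]).round(4));o=bot.get_obs();print(o['eef_pos'].round(4),o['grip_width'].round(4))
                                                                                                                                                                                                     ^^^^^^^^^^^^^^^^^^^^^
AttributeError: 'float' object has no attribute 'round'
```

View pics/w6.png

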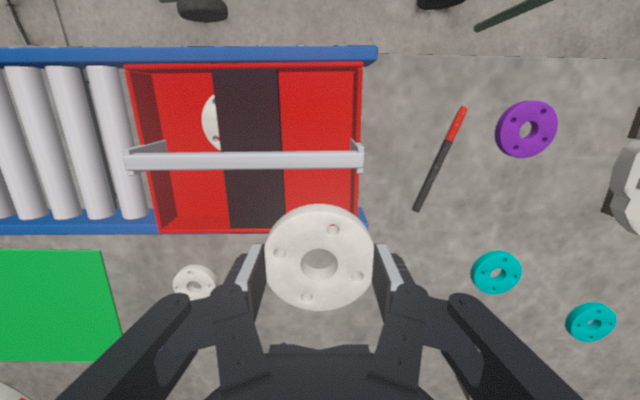

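The ring at (320,257) lies over the near −y window, between the bar and the near wall. Lowering to just above the rim and releasing.

>>> {"op": "drive_tool", "data": {"slide": [[0.006, 0.006, 0.1], [0.006, 0.006, 0.2], [0.006, 0.006, 0.27], [0.006, 0.006, 0.3], [0.006, 0.006, 0.315], [0.006, 0.006, 0.315], [0.006, 0.006, 0.315], [0.006, 0.006, 0.315]], "rotation": [[0, 0, 0], [0, 0, 0], [0, 0, 0], [0, 0, 0], [0, 0, 0], [0, 0, 0], [0, 0, 0], [0, 0, 0]], "gripper": 0}}

```text
clock: 17.05
eef_pos: [0.5837, -0.264, 0.081]
tool_rot: [1.0, -0.025, 0.001, 0.0]
ft_force: [-0.1, -1.2, -2.3]
grip_width: 0.0569
grasp_force: 64.6
```

>>> {"op": "drive_tool", "data": {"slide": [[0, 0, 0], [0, 0, 0], [0, 0, 0], [0, 0, 0], [0, 0, 0], [0, 0, -0.1], [0, 0, -0.3], [0, 0, -0.32]], "rotation": [[0, 0, 0], [0, 0, 0], [0, 0, 0], [0, 0, 0], [0, 0, 0], [0, 0, 0], [0, 0, 0], [0, 0, 0]], "gripper": 1}}

```text
clock: 18.05
eef_pos: [0.5859, -0.265, 0.1652]
tool_rot: [1.0, -0.025, 0.004, 0.002]
ft_force: [0.5, -0.6, -0.8]
grip_width: 0.0852
grasp_force: 0.0
```

```bash
sed -i "s/o\['grip_width'\].round(4)/o['grip_width']/" h.py; python3 - <<'E'
from h import *
w=cam('wrist','w7.png');rim(w);rings(w);rings(cam('top'))
to(.44,-.09,.16,-.05)
E
```

```text
rim x [0.5518 0.6944] y [-0.2986 -0.1176] band y [-0.2321 -0.1856]
[ 0.5851 -0.2646  0.1637] 0.085395749637579
ring [ 0.4477 -0.0835] 0.0532 361.0
ring [ 0.4408 -0.0895] 0.0547 88.0
slide [-0.61  -0.667  0.004] rot [ 0.002 -0.005  0.002] t 18.15
```

View pics/w7.png

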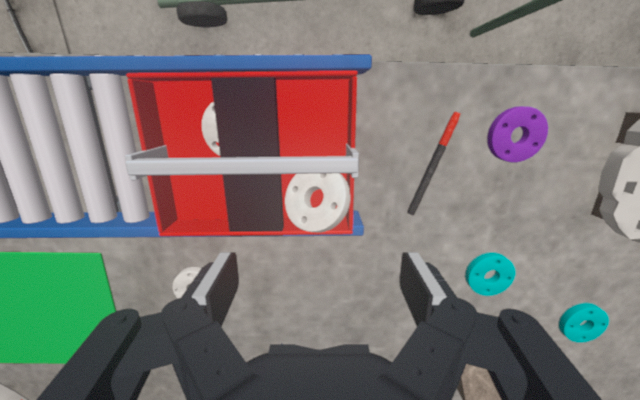

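The ring is in the tote, lying at (318,200). Now the last flange, seen at (188,282).

>>> {"op": "drive_tool", "data": {"slide": [[-0.15, -0.17, 0], [-0.31, -0.33, 0], [-0.46, -0.5, 0], [-0.58, -0.64, 0.15], [-0.61, -0.667, 0.3], [-0.61, -0.667, 0.5], [-0.61, -0.667, 0.6], [-0.61, -0.667, 0.6]], "rotation": [[0, 0, 0], [0, 0, 0], [0, 0, 0], [0, 0, 0], [0, 0, 0], [0, 0, 0], [0, 0, 0], [0, 0, 0]], "gripper": 1}}

```text
clock: 19.15
eef_pos: [0.4354, -0.0889, 0.0074]
tool_rot: [1.0, -0.025, -0.004, -0.001]
ft_force: [-0.1, -0.6, -0.3]
grip_width: 0.0855
grasp_force: 0.0
```

```bash
python3 - <<'E'
from h import *
w=cam('wrist');rings(w);print(bot.get_obs()['eef_pos'])
to(.439,-.091,-.026,-.05)
E
```

```text
ring [ 0.4391 -0.0902] 0.0568 5382.5
[ 0.43729622 -0.08936535  0.00897463]
slide [0.008 0.006 0.14 ] rot [-0.001  0.008  0.002] t 19.2
```

>>> {"op": "drive_tool", "data": {"slide": [[0, 0.003, 0.05], [0, 0.003, 0.1], [0, 0.003, 0.14], [0, 0.003, 0.146], [0, 0.003, 0.146], [0, 0.003, 0.146], [0, 0.003, 0.146], [0, 0.003, 0.146]], "rotation": [[0, 0, 0], [0, 0, 0], [0, 0, 0], [0, 0, 0], [0, 0, 0], [0, 0, 0], [0, 0, 0], [0, 0, 0]], "gripper": 1}}

```text
clock: 20.2
eef_pos: [0.4394, -0.0906, -0.026]
tool_rot: [1.0, -0.025, 0.0, 0.0]
ft_force: [0.3, 0.1, 0.2]
grip_width: 0.0855
grasp_force: 0.0
```

>>> {"op": "drive_tool", "data": {"slide": [[0, 0, 0], [0, 0, 0], [0, 0, 0], [0, 0, 0], [0, 0, 0], [0, 0, 0], [0, 0, 0], [0, 0, 0]], "rotation": [[0, 0, 0], [0, 0, 0], [0, 0, 0], [0, 0, 0], [0, 0, 0], [0, 0, 0], [0, 0, 0], [0, 0, 0]], "gripper": 0}}

```text
clock: 21.2
eef_pos: [0.4392, -0.0906, -0.0255]
tool_rot: [1.0, -0.025, 0.0, 0.0]
ft_force: [-2.0, 1.2, 6.8]
grip_width: 0.0513
grasp_force: 61.0
```

>>> {"op": "drive_tool", "data": {"slide": [[0, 0, -0.1], [0, 0, -0.3], [0, 0, -0.5], [0, 0, -0.7], [0, 0, -0.74], [0, 0, -0.74], [0, 0, -0.74], [0, 0, -0.74]], "rotation": [[0, 0, 0], [0, 0, 0], [0, 0, 0], [0, 0, 0], [0, 0, 0], [0, 0, 0], [0, 0, 0], [0, 0, 0]], "gripper": 0}}

```text
clock: 22.2
eef_pos: [0.4379, -0.0903, 0.157]
tool_rot: [1.0, -0.025, -0.002, -0.0]
ft_force: [-0.7, -0.6, -1.0]
grip_width: 0.0514
grasp_force: 63.5
```

```bash
python3 - <<'E'
from h import *
w=cam('wrist');held(w)
to(.590,-.154,.16,-.05)
E
```

```text
held [ 0.0007 -0.0003] top-tcp 0.0361 d 0.0598 slope [-0.012 -0.002]
slide [ 0.619  0.225 -0.013] rot [-0.001  0.007  0.002] t 22.25
```

>>> {"op": "drive_tool", "data": {"slide": [[0.15, 0.05, -0.02], [0.35, 0.12, -0.02], [0.5, 0.2, -0.02], [0.6, 0.225, -0.02], [0.617, 0.225, -0.02], [0.617, 0.225, -0.02], [0.617, 0.225, -0.02], [0.617, 0.225, -0.02]], "rotation": [[0, 0, 0], [0, 0, 0], [0, 0, 0], [0, 0, 0], [0, 0, 0], [0, 0, 0], [0, 0, 0], [0, 0, 0]], "gripper": 0}}

```text
clock: 23.25
eef_pos: [0.5898, -0.154, 0.1642]
tool_rot: [1.0, -0.024, 0.0, 0.0]
ft_force: [0.8, -0.9, -1.6]
grip_width: 0.0517
grasp_force: 63.5
```

```bash
python3 - <<'E'
from h import *
w=cam('wrist');held(w);rim(w)
to(.590,-.154,.08,-.05)
E
```

```text
held [0.0006 0.0005] top-tcp 0.0362 d 0.0594 slope [-0.001  0.002]
rim x [0.5515 0.6945] y [-0.2986 -0.1175] band y [-0.2308 -0.1843]
[ 0.59   -0.154   0.1642] 0.05149380131711766
slide [ 0.    -0.     0.337] rot [ 0.    -0.001  0.002] t 23.3
```

>>> {"op": "drive_tool", "data": {"slide": [[0, 0, 0.1], [0, 0, 0.2], [0, 0, 0.29], [0, 0, 0.32], [0, 0, 0.337], [0, 0, 0.337], [0, 0, 0.337], [0, 0, 0.337]], "rotation": [[0, 0, 0], [0, 0, 0], [0, 0, 0], [0, 0, 0], [0, 0, 0], [0, 0, 0], [0, 0, 0], [0, 0, 0]], "gripper": 0}}

```text
clock: 24.3
eef_pos: [0.5909, -0.1544, 0.0802]
tool_rot: [1.0, -0.025, 0.001, 0.0]
ft_force: [-0.0, -0.2, -1.2]
grip_width: 0.0514
grasp_force: 63.5
```

>>> {"op": "drive_tool", "data": {"slide": [[0, 0, 0], [0, 0, 0], [0, 0, 0], [0, 0, 0], [0, 0, 0], [0, 0, -0.1], [0, 0, -0.3], [0, 0, -0.4]], "rotation": [[0, 0, 0], [0, 0, 0], [0, 0, 0], [0, 0, 0], [0, 0, 0], [0, 0, 0], [0, 0, 0], [0, 0, 0]], "gripper": 1}}

```text
clock: 25.3
eef_pos: [0.5916, -0.1546, 0.1825]
tool_rot: [1.0, -0.025, 0.002, 0.0]
ft_force: [0.0, -0.5, 0.5]
grip_width: 0.0851
grasp_force: 0.0
```

```bash
python3 - <<'E'
from h import *
w=cam('wrist','w8.png');rim(w)
W=world(w);hsv=cv2.cvtColor(w['image'],cv2.COLOR_RGB2HSV)
# handle bar: grey, z ~ .12
m=(abs(W[...,2]-.12)<.006)&(hsv[...,1]<60)&(W[...,0]>.56)&(W[...,0]<.68)&(W[...,1]>-.31)&(W[...,1]<-.1);q=W[m][:,:2].astype(np.float32)
print(cv2.minAreaRect(q),len(q))
to(.624,-.209,.16,1.52)
E
```

```text
rim x [0.5517 0.6944] y [-0.2984 -0.1174] band y [-0.2305 -0.184 ]
[ 0.593  -0.1549  0.1856] 0.08562079295238759
((0.6225220561027527, -0.20736776292324066), (0.180227130651474, 0.019710656255483627), 87.68272399902344) 3299
slide [0.134 0.21  0.104] rot [ 0.016 -0.011 -3.138] t 25.35
```

View pics/w8.png

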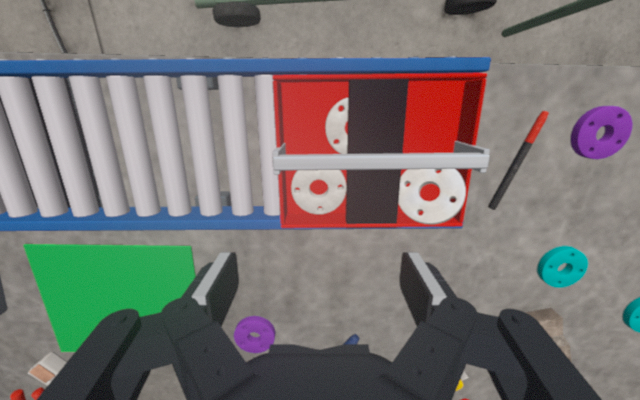

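All three flanges are in the tote, at (337,125), (318,190) and (431,194). The bar centre is at (0.6225,−0.2075). I'll turn the tool 90° above it to take the handle.

>>> {"op": "drive_tool", "data": {"slide": [[0.05, 0.1, 0], [0.12, 0.21, 0], [0.12, 0.21, 0], [0.12, 0.21, 0], [0.12, 0.21, 0], [0.12, 0.21, 0], [0.12, 0.21, 0], [0.12, 0.21, 0]], "rotation": [[0, 0, -0.3], [0, 0, -0.6], [0, 0, -1], [0, 0, -1], [0, 0, -1], [0, 0, -1], [0, 0, -1], [0, 0, -1]], "gripper": 1}}

```text
clock: 26.35
eef_pos: [0.6178, -0.208, 0.1797]
tool_rot: [0.975, 0.223, 0.0, 0.0]
ft_force: [0.2, 0.1, 0.0]
grip_width: 0.0854
grasp_force: 0.0
```

>>> {"op": "drive_tool", "data": {"slide": [[0, 0, 0], [0, 0, 0], [0, 0, 0], [0, 0, 0], [0, 0, 0], [0, 0, 0], [0, 0, 0], [0, 0, 0]], "rotation": [[0, 0, -0.3], [0, 0, -0.6], [0, 0, -1], [0, 0, -1], [0, 0, -1], [0, 0, -1], [0, 0, -1], [0, 0, -1]]}}

```text
clock: 27.35
eef_pos: [0.6178, -0.2082, 0.1795]
tool_rot: [0.889, 0.457, 0.0, 0.0]
ft_force: [-0.0, -0.9, 0.3]
grip_width: 0.0851
grasp_force: 0.0
```

>>> {"op": "drive_tool", "data": {"slide": [[0, 0, 0], [0, 0, 0], [0, 0, 0], [0, 0, 0], [0, 0, 0], [0, 0, 0], [0, 0, 0], [0, 0, 0]], "rotation": [[0, 0, -0.3], [0, 0, -0.6], [0, 0, -1], [0, 0, -1], [0, 0, -1], [0, 0, -1], [0, 0, -1], [0, 0, -1]]}}

```text
clock: 28.35
eef_pos: [0.6178, -0.2082, 0.1795]
tool_rot: [0.748, 0.663, 0.0, 0.0]
ft_force: [0.8, -0.0, 0.5]
grip_width: 0.0854
grasp_force: 0.0
```

```bash
cat >> h.py <<'E'
def bar(w,zt=.12):
    W=world(w);hsv=cv2.cvtColor(w['image'],cv2.COLOR_RGB2HSV);p0=bot.get_obs()['eef_pos']
    m=((abs(W[...,2]-zt)<.006)&(hsv[...,1]<60)&(abs(W[...,0]-p0[0])<.07)&(abs(W[...,1]-p0[1])<.15)).astype(np.uint8)
    k=max(cv2.findContours(m,0,2)[0],key=cv2.contourArea);q=np.array([ray(w,p[0],zt)[:2] for p in k],np.float32);print('bar',cv2.minAreaRect(q))
E
python3 - <<'E'
from h import *
w=cam('wrist');bar(w);W=world(w);print(bot.get_obs()['eef_pos'],bot.get_obs()['joint_pos'].round(3))
p0=bot.get_obs()['eef_pos']
m=(W[...,2]>.15)&(w['z_map']>0)&(abs(W[...,0]-p0[0])<.06);print('tip',np.percentile(W[...,2][m],[0,.5,2])-p0[2])
to(.6225,-.2075,.15,1.53)
E
```

```text
bar ((0.6221439242362976, -0.20668967068195343), (0.17815159261226654, 0.01945551484823227), 87.62305450439453)
[ 0.61781457 -0.20820546  0.17951999] [-0.325  0.563  0.423  1.431  0.     1.366]
tip [0.03853468 0.04255987 0.04771389]
slide [0.005 0.018 0.118] rot [ 0.    -0.    -0.159] t 28.4
```

>>> {"op": "drive_tool", "data": {"slide": [[0.005, 0.018, 0], [0.005, 0.018, 0.1], [0.005, 0.018, 0.2], [0.005, 0.018, 0.3], [0.005, 0.018, 0.36], [0.005, 0.018, 0.4], [0.005, 0.018, 0.4], [0.005, 0.018, 0.4]], "rotation": [[0, 0, -0.16], [0, 0, -0.16], [0, 0, -0.16], [0, 0, -0.16], [0, 0, -0.16], [0, 0, -0.16], [0, 0, -0.16], [0, 0, -0.16]], "gripper": 1}}

```text
clock: 29.4
eef_pos: [0.6232, -0.2077, 0.0806]
tool_rot: [0.721, 0.693, 0.0, 0.001]
ft_force: [0.9, -0.5, -0.6]
grip_width: 0.0851
grasp_force: 0.0
```

>>> {"op": "drive_tool", "data": {"slide": [[0, 0, 0], [0, 0, 0], [0, 0, 0], [0, 0, 0], [0, 0, 0], [0, 0, 0], [0, 0, 0], [0, 0, 0]], "rotation": [[0, 0, 0], [0, 0, 0], [0, 0, 0], [0, 0, 0], [0, 0, 0], [0, 0, 0], [0, 0, 0], [0, 0, 0]], "gripper": 0}}

```text
clock: 30.4
eef_pos: [0.6228, -0.2076, 0.0798]
tool_rot: [0.721, 0.693, 0.0, 0.0]
ft_force: [1.0, 0.2, 2.6]
grip_width: 0.0104
grasp_force: 59.3
```

Gripped. The tool's +x axis runs along the track (direction (0.040, 0.999)), and the stop is about 0.37 m away.

>>> {"op": "drive_tool", "data": {"slide": [[0.05, 0, 0], [0.15, 0, 0], [0.28, 0, 0], [0.41, 0, 0], [0.54, 0, 0], [0.65, 0, 0], [0.7, 0, 0], [0.7, 0, 0]], "rotation": [[0, 0, 0], [0, 0, 0], [0, 0, 0], [0, 0, 0], [0, 0, 0], [0, 0, 0], [0, 0, 0], [0, 0, 0]], "gripper": 0}}

```text
clock: 31.4
eef_pos: [0.6299, -0.0308, 0.0798]
tool_rot: [0.72, 0.694, 0.001, 0.0]
ft_force: [3.5, 0.9, 1.6]
grip_width: 0.0103
grasp_force: 59.4
```

```bash
python3 - <<'E'
from h import *
w=cam('wrist','w9.png');bar(w);o=bot.get_obs();print(o['eef_pos'],o['ft_force'],o['grip_width'])
W=world(w);hsv=cv2.cvtColor(w['image'],cv2.COLOR_RGB2HSV)
m=cv2.inRange(hsv,(20,130,80),(34,255,255));m[abs(W[...,2]-.086)>.012]=0
q=W[m>0];print('stop',np.percentile(q[:,1],[1,10,50,99]),np.percentile(q[:,0],[1,99]),len(q),cv2.minAreaRect(q[:,:2].astype(np.float32)))
E
```

```text
bar ((0.6310977935791016, -0.012845620512962341), (0.14399288594722748, 0.038519393652677536), 81.1087875366211)
[ 0.6298035  -0.03189401  0.07982132] [2.7207667  0.52845756 2.86471195] 0.009990062570063131Traceback (most recent call last):
  File "<stdin>", line 5, in <module>
    return _quantile_unchecked(
        a, q, axis, out, overwrite_input, method, keepdims, weights)
    return _ureduce(a,
                    func=_quantile_ureduce_func,
    ...<5 lines>...
                    overwrite_input=overwrite_input,
                    method=method)
    r = func(a, **kwargs)
    result = _quantile(arr,
                       quantiles=q,
    ...<2 lines>...
                       out=out,
                       weights=wgt)
    slices_having_nans = np.isnan(arr[-1, ...])
                                  ~~~^^^^^^^^^
IndexError: index -1 is out of bounds for axis 0 with size 0
```

View pics/w9.png

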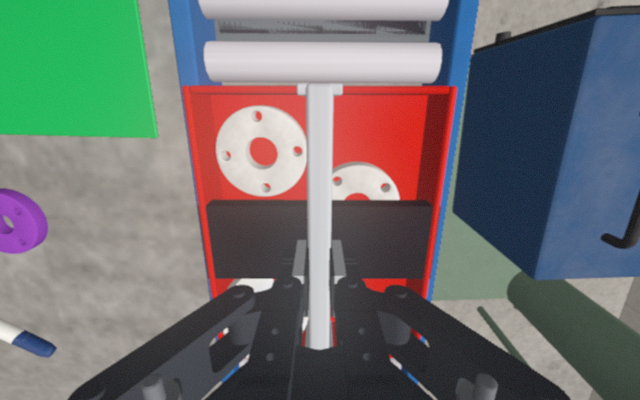

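The tote, with its flanges, is sliding freely between the rails. Continuing, more slowly near the stop.

>>> {"op": "drive_tool", "data": {"slide": [[0.05, 0.004, 0], [0.15, 0.004, 0], [0.28, 0.004, 0], [0.4, 0.004, 0], [0.5, 0.004, 0], [0.57, 0.004, 0], [0.61, 0.004, 0], [0.63, 0.004, 0]], "rotation": [[0, 0, 0], [0, 0, 0], [0, 0, 0], [0, 0, 0], [0, 0, 0], [0, 0, 0], [0, 0, 0], [0, 0, 0]], "gripper": 0}}

```text
clock: 32.45
eef_pos: [0.6365, 0.1249, 0.0798]
tool_rot: [0.721, 0.693, -0.0, -0.0]
ft_force: [0.3, -1.1, 6.1]
grip_width: 0.0103
grasp_force: 59.8
```

```bash
python3 - <<'E'
from h import *
w=cam('wrist');t=cam('top');cv2.imwrite('pics/w10.png',w['image'][:,:,::-1]);o=bot.get_obs();print(o['eef_pos'],o['ft_force'],o['grip_width'])
for n,c,r in(('w',w,.15),('t',t,.2)):
    W=world(c);hsv=cv2.cvtColor(c['image'],cv2.COLOR_RGB2HSV)
    m=cv2.inRange(hsv,(18,120,70),(36,255,255));m[(abs(W[...,2]-.086)>.012)|(W[...,0]<.5)|(W[...,0]>.8)]=0
    v,u=np.nonzero(m)
    if len(u)>20:
        q=np.array([ray(c,a,.086)[:2] for a in zip(u,v)],np.float32);print(n,len(q),cv2.minAreaRect(q))
    m=cv2.inRange(hsv,(0,150,60),(8,255,255));m[(abs(W[...,2]-.096)>.006)|(W[...,0]<.5)]=0
    if m.any(): print('rim ymax',np.percentile(W[m>0][:,1],[1,99]))
E
```

```text
[0.63658527 0.12542668 0.07977415] [-0.16480347  0.49943087  5.6179109 ] 0.010005458744176321
w 135 ((0.6430551409721375, 0.2524174451828003), (0.0029451558366417885, 0.1553492248058319), 87.65604400634766)
rim ymax [0.06018452 0.21603332]
rim ymax [0.03478678 0.11921191]
```

>>> {"op": "drive_tool", "data": {"slide": [[0.02, 0, 0], [0.04, 0, 0], [0.06, 0, 0], [0.075, 0, 0], [0.09, 0, 0], [0.1, 0, 0], [0.11, 0, 0], [0.12, 0, 0]], "rotation": [[0, 0, 0], [0, 0, 0], [0, 0, 0], [0, 0, 0], [0, 0, 0], [0, 0, 0], [0, 0, 0], [0, 0, 0]], "gripper": 0}}

```text
clock: 33.55
eef_pos: [0.6378, 0.1541, 0.0798]
tool_rot: [0.721, 0.692, -0.0, -0.0]
ft_force: [0.6, -0.7, 5.1]
grip_width: 0.01
grasp_force: 59.8
```

>>> {"op": "drive_tool", "data": {"slide": [[0.003, 0, 0], [0.006, 0, 0], [0.009, 0, 0], [0.012, 0, 0], [0.015, 0, 0], [0.018, 0, 0], [0.02, 0, 0], [0.02, 0, 0]], "rotation": [[0, 0, 0], [0, 0, 0], [0, 0, 0], [0, 0, 0], [0, 0, 0], [0, 0, 0], [0, 0, 0], [0, 0, 0]], "gripper": 0}}

```text
clock: 34.55
eef_pos: [0.638, 0.1592, 0.0798]
tool_rot: [0.721, 0.692, -0.0, -0.0]
ft_force: [0.5, -0.6, 5.4]
grip_width: 0.0102
grasp_force: 59.8
```

>>> {"op": "drive_tool", "data": {"slide": [[0.003, 0, 0], [0.006, 0, 0], [0.009, 0, 0], [0.012, 0, 0], [0.015, 0, 0], [0.018, 0, 0], [0.02, 0, 0], [0.02, 0, 0]], "rotation": [[0, 0, 0], [0, 0, 0], [0, 0, 0], [0, 0, 0], [0, 0, 0], [0, 0, 0], [0, 0, 0], [0, 0, 0]], "gripper": 0}}

```text
clock: 35.55
eef_pos: [0.6382, 0.1638, 0.0798]
tool_rot: [0.722, 0.692, -0.0, 0.0]
ft_force: [-0.1, -1.7, 4.6]
grip_width: 0.0099
grasp_force: 59.8
```

```bash
python3 - <<'E'
from h import *
w=cam('wrist');o=bot.get_obs();print(o['eef_pos'],o['ft_force'])
W=world(w);hsv=cv2.cvtColor(w['image'],cv2.COLOR_RGB2HSV)
m=cv2.inRange(hsv,(0,150,60),(8,255,255));m[(abs(W[...,2]-.096)>.006)|(W[...,0]<.5)]=0;print('rim',np.percentile(W[m>0][:,1],[99,99.8]))
for v in range(40,130,6): print(v,W[v,315].round(4),w['image'][v,315])
E
```

```text
[0.6382419  0.16378844 0.07978236] [ 0.16954956 -1.07882372  5.2861075 ]
rim [0.25516194 0.25549271]
40 [ 0.6399  0.291  -0.0013] [155 145 139]
46 [6.397e-01 2.865e-01 2.000e-04] [155 145 138]
52 [6.395e-01 2.823e-01 4.000e-04] [156 143 137]
58 [ 0.6393  0.2784 -0.0021] [155 143 137]
64 [0.6396 0.2645 0.0851] [247 205   0]
70 [0.6395 0.2617 0.0845] [249 208   0]
76 [0.6394 0.2587 0.0862] [241 199   0]
82 [0.6392 0.2559 0.0838] [121 104 100]
88 [0.6394 0.2516 0.1185] [208 205 205]
94 [0.6393 0.2491 0.12  ] [208 205 207]
100 [0.6392 0.2467 0.1197] [206 203 205]
106 [0.6391 0.2443 0.1199] [207 203 205]
112 [0.639  0.2418 0.1194] [208 205 206]
118 [0.6389 0.2392 0.1189] [207 205 207]
124 [0.6387 0.2367 0.1189] [208 205 207]
```

Within 1–2 mm of the stop. Pressing until contact.

>>> {"op": "drive_tool", "data": {"slide": [[0.003, 0, 0], [0.006, 0, 0], [0.009, 0, 0], [0.012, 0, 0], [0.015, 0, 0], [0.018, 0, 0], [0.02, 0, 0], [0.02, 0, 0]], "rotation": [[0, 0, 0], [0, 0, 0], [0, 0, 0], [0, 0, 0], [0, 0, 0], [0, 0, 0], [0, 0, 0], [0, 0, 0]], "gripper": 0}}

```text
clock: 36.6
eef_pos: [0.6379, 0.1638, 0.0798]
tool_rot: [0.723, 0.691, -0.004, 0.003]
ft_force: [-0.4, -11.7, 7.6]
grip_width: 0.0103
grasp_force: 60.1
```

The contact force is 11.7 N, so it's against the stop. Opening and rising straight up.

>>> {"op": "drive_tool", "data": {"slide": [[-0.012, 0, 0], [-0.012, 0, 0], [-0.012, 0, 0], [-0.012, 0, 0], [-0.012, 0, -0.1], [-0.012, 0, -0.25], [-0.012, 0, -0.45], [-0.012, 0, -0.6]], "rotation": [[0, 0, 0], [0, 0, 0], [0, 0, 0], [0, 0, 0], [0, 0, 0], [0, 0, 0], [0, 0, 0], [0, 0, 0]], "gripper": 1}}

```text
clock: 37.6
eef_pos: [0.6387, 0.1672, 0.2319]
tool_rot: [0.721, 0.693, 0.001, 0.0]
ft_force: [1.1, -0.0, -1.1]
grip_width: 0.0856
grasp_force: 0.0
```

```bash
python3 - <<'E'
from h import *
w=cam('wrist');W=world(w);bar(w);o=bot.get_obs();print(o['eef_pos'],o['joint_pos'].round(2))
to(.42,.345,.22,-.2)
E
```

```text
bar ((0.6369574069976807, 0.16523750126361847), (0.17698687314987183, 0.019206397235393524), 87.52603149414062)
[0.64056219 0.16770732 0.23776383] [0.26 0.57 0.58 1.57 0.   1.87]
slide [ 0.674 -0.91   0.064] rot [ 0.009 -0.023  3.463] t 37.65
```

The tote is resting at the stop, with its bar centre at (0.637,0.165). Now to the dial, turning the tool so its closing axis lies across the dial's bar (yaw about 2.94).

>>> {"op": "drive_tool", "data": {"slide": [[0.1, -0.1, 0], [0.25, -0.22, 0], [0.4, -0.35, 0], [0.55, -0.48, 0], [0.68, -0.6, 0.05], [0.774, -0.698, 0.1], [0.774, -0.698, 0.1], [0.774, -0.698, 0.1]], "rotation": [[0, 0, -0.3], [0, 0, -0.6], [0, 0, -1], [0, 0, -1], [0, 0, -1], [0, 0, -1], [0, 0, -1], [0, 0, -1]], "gripper": 1}}

```text
clock: 38.65
eef_pos: [0.472, 0.367, 0.2046]
tool_rot: [0.527, 0.85, 0.0, 0.0]
ft_force: [-0.4, -0.7, -1.1]
grip_width: 0.0853
grasp_force: 0.0
```

>>> {"op": "drive_tool", "data": {"slide": [[0, 0, 0], [0, 0, 0], [0, 0, 0], [0, 0, 0], [0, 0, 0], [0, 0, 0], [0, 0, 0], [0, 0, 0]], "rotation": [[0, 0, -0.3], [0, 0, -0.6], [0, 0, -1], [0, 0, -1], [0, 0, -1], [0, 0, -1], [0, 0, -1], [0, 0, -1]]}}

```text
clock: 39.65
eef_pos: [0.4717, 0.367, 0.2045]
tool_rot: [0.301, 0.954, -0.0, 0.0]
ft_force: [0.8, 0.2, -0.7]
grip_width: 0.0853
grasp_force: 0.0
```

```bash
python3 - <<'E'
from h import *
w=cam('wrist','w11.png');np.savez('/tmp/w11',**{k:np.array(v) for k,v in w.items()});o=bot.get_obs();print(o['eef_pos'],o['joint_pos'].round(2))
E
```

```text
[0.47174809 0.36703405 0.20451716] [ 0.66  0.44  0.29  1.42 -0.    1.27]
```

View pics/w11.png

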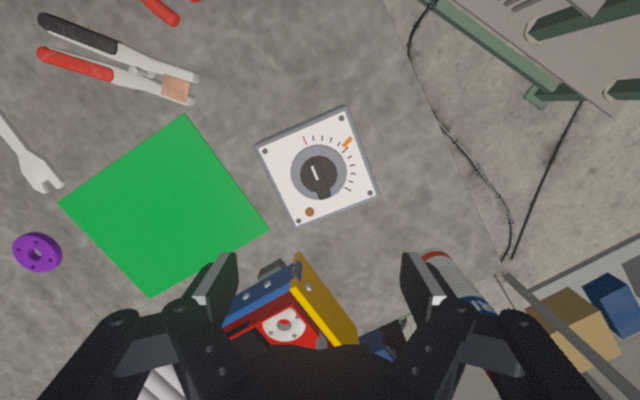

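The dial is at (318,172), with its white pointer toward the red zero line at (305,139). The orange mark is at (347,143), and the brown spot at (309,212) isn't the mark. Computing the centre and angles.

```bash
cat >> h.py <<'E'
def dial(w):
    W=world(w);im=w['image'];hsv=cv2.cvtColor(im,cv2.COLOR_RGB2HSV)
    near=(np.hypot(W[...,0]-.474,W[...,1]-.367)<.1)
    plate=(near&(abs(W[...,2]-.041)<.006)).astype(np.uint8);k=max(cv2.findContours(plate,0,2)[0],key=cv2.contourArea)
    r=cv2.minAreaRect(np.array([ray(w,p[0],.041)[:2] for p in k],np.float32));print('box',r)
    knob=near&(W[...,2]>.078)&(W[...,2]<.092)
    v,u=np.nonzero(knob);q=np.array([ray(w,a,.085)[:2] for a in zip(u,v)],np.float32);b=cv2.minAreaRect(q);print('bar',b,'z',np.median(W[knob][:,2]))
    c=np.array(b[0])
    L=np.array(r[0])
    for n,m,h in(('orange',cv2.inRange(hsv,(8,170,150),(22,255,255))>0,.041),('red',(cv2.inRange(hsv,(0,100,100),(6,255,255))>0),.041),('white',knob&(hsv[...,2]>140)&(hsv[...,1]<70),.085)):
        mm=m&near&(abs(W[...,2]-h)<.012);v,u=np.nonzero(mm)
        if len(u)<3: print(n,'none');continue
        q=np.array([ray(w,a,h)[:2] for a in zip(u,v)]);e=q.mean(0);d=e-c;ax=np.linalg.svd(q-e)[2][0]
        print(n,len(u),e.round(4),'from bar',np.hypot(*d).round(4),'ang',np.arctan2(d[1],d[0]).round(3),'from box',np.arctan2(*(e-L)[::-1]).round(3),np.hypot(*(e-L)).round(4),'axis',np.arctan2(ax[1],ax[0]).round(3))
E
python3 - <<'E'
from h import *
dial(dict(np.load('/tmp/w11.npz')))
E
```

```text
box ((0.46858054399490356, 0.36772221326828003), (0.11796464771032333, 0.11801841109991074), 77.77124786376953)
bar ((0.4687274396419525, 0.36763501167297363), (0.014054699800908566, 0.04163171723484993), 76.3831558227539) z 0.08455447536239916
orange 22 [0.4597 0.415 ] from bar 0.0482 ang 1.76 from box 1.757 0.0481 axis 1.777
red none
white 50 [0.4612 0.3688] from bar 0.0076 ang 2.989 from box 2.997 0.0074 axis -0.296
```

The box yaw is −0.2135, the dial is at about 0.024 rad and the mark at about 1.170 rad (49 mm out, as specified). The bar points along yaw 2.904. Descending onto it.

>>> {"op": "drive_tool", "data": {"slide": [[0.009, 0, 0], [0.009, 0, 0.1], [0.009, 0, 0.2], [0.009, 0, 0.35], [0.009, 0, 0.5], [0.009, 0, 0.6], [0.009, 0, 0.666], [0.009, 0, 0.666]], "rotation": [[0, 0, -0.3], [0, 0, -0.6], [0, 0, -0.746], [0, 0, -0.746], [0, 0, -0.746], [0, 0, -0.746], [0, 0, -0.746], [0, 0, -0.746]], "gripper": 1}}

```text
clock: 40.7
eef_pos: [0.4692, 0.3677, 0.0369]
tool_rot: [0.119, 0.993, -0.001, -0.001]
ft_force: [-0.1, -0.1, 0.0]
grip_width: 0.0854
grasp_force: 0.0
```

>>> {"op": "drive_tool", "data": {"slide": [[0, 0, 0], [0, 0, 0], [0, 0, 0], [0, 0, 0], [0, 0, 0], [0, 0, 0], [0, 0, 0], [0, 0, 0]], "rotation": [[0, 0, 0], [0, 0, 0], [0, 0, 0], [0, 0, 0], [0, 0, 0], [0, 0, 0], [0, 0, 0], [0, 0, 0]], "gripper": 0}}

```text
clock: 41.7
eef_pos: [0.47, 0.3675, 0.0388]
tool_rot: [0.119, 0.993, -0.0, 0.0]
ft_force: [-1.7, -2.3, 4.8]
grip_width: 0.0127
grasp_force: 60.1
```

>>> {"op": "drive_tool", "data": {"slide": [[0, 0, 0], [0, 0, 0], [0, 0, 0], [0, 0, 0], [0, 0, 0], [0, 0, 0], [0, 0, 0], [0, 0, 0]], "rotation": [[0, 0, 0.15], [0, 0, 0.3], [0, 0, 0.45], [0, 0, 0.6], [0, 0, 0.75], [0, 0, 0.88], [0, 0, 1], [0, 0, 1]], "gripper": 0}}

```text
clock: 42.7
eef_pos: [0.4702, 0.3678, 0.0388]
tool_rot: [0.361, 0.933, -0.0, 0.0]
ft_force: [-1.4, -2.9, 5.1]
grip_width: 0.0128
grasp_force: 60.1
```

>>> {"op": "drive_tool", "data": {"slide": [[0, 0, 0], [0, 0, 0], [0, 0, 0], [0, 0, 0], [0, 0, 0], [0, 0, 0], [0, 0, 0], [0, 0, 0]], "rotation": [[0, 0, 0.15], [0, 0, 0.3], [0, 0, 0.45], [0, 0, 0.6], [0, 0, 0.75], [0, 0, 0.88], [0, 0, 1], [0, 0, 1]], "gripper": 0}}

```text
clock: 43.7
eef_pos: [0.4705, 0.368, 0.0388]
tool_rot: [0.58, 0.815, 0.0, 0.001]
ft_force: [-0.1, -1.5, 4.7]
grip_width: 0.0125
grasp_force: 60.1
```

>>> {"op": "drive_tool", "data": {"slide": [[0, 0, 0], [0, 0, 0], [0, 0, 0], [0, 0, 0], [0, 0, 0], [0, 0, 0], [0, 0, 0], [0, 0, 0]], "rotation": [[0, 0, 0.08], [0, 0, 0.16], [0, 0, 0.22], [0, 0, 0.26], [0, 0, 0.28], [0, 0, 0.292], [0, 0, 0.292], [0, 0, 0.292]], "gripper": 0}}

```text
clock: 44.7
eef_pos: [0.4705, 0.368, 0.0388]
tool_rot: [0.638, 0.77, 0.0, 0.001]
ft_force: [-0.5, -3.0, 5.7]
grip_width: 0.0126
grasp_force: 60.1
```

>>> {"op": "drive_tool", "data": {"slide": [[0, 0, 0], [0, 0, 0], [0, 0, 0], [0, 0, 0], [0, 0, -0.1], [0, 0, -0.3], [0, 0, -0.5], [0, 0, -0.66]], "rotation": [[0, 0, 0], [0, 0, 0], [0, 0, 0], [0, 0, 0], [0, 0, 0], [0, 0, 0], [0, 0, 0], [0, 0, 0]], "gripper": 1}}

```text
clock: 45.7
eef_pos: [0.4703, 0.3686, 0.2054]
tool_rot: [0.638, 0.77, 0.001, 0.0]
ft_force: [0.3, 0.0, 0.2]
grip_width: 0.0855
grasp_force: 0.0
```

```bash
python3 - <<'E'
from h import *
dial(cam('wrist'));o=bot.get_obs();print(o['eef_pos'],2*np.arctan2(o['tool_rot'][1],o['tool_rot'][0]))
E
```

```text
box ((0.46939343214035034, 0.3686046302318573), (0.11802815645933151, 0.11793370544910431), 77.7765121459961)
bar ((0.4689992368221283, 0.36851856112480164), (0.012930766679346561, 0.040602054446935654), 10.627456665039062) z 0.0844727351829005
orange 16 [0.4597 0.4145] from bar 0.0469 ang 1.771 from box 1.779 0.0469 axis -1.333
red none
white 59 [0.4679 0.3766] from bar 0.0081 ang 1.704 from box 1.754 0.0081 axis -1.433
[0.47231322 0.37019044 0.21137432] 1.7579507568955142
```

The bar now points at 1.756 rad and the mark at 1.758–1.775, so the dial is on the mark, and it's been let go. Going down again to turn it back to zero.

>>> {"op": "drive_tool", "data": {"slide": [[0, 0, 0.1], [0, 0, 0.25], [0, 0, 0.4], [0, 0, 0.55], [0, 0, 0.63], [0, 0, 0.66], [0, 0, 0.66], [0, 0, 0.66]], "rotation": [[0, 0, 0], [0, 0, 0], [0, 0, 0], [0, 0, 0], [0, 0, 0], [0, 0, 0], [0, 0, 0], [0, 0, 0]], "gripper": 1}}

```text
clock: 46.75
eef_pos: [0.4708, 0.369, 0.0393]
tool_rot: [0.638, 0.77, 0.001, 0.0]
ft_force: [-0.2, 0.8, -0.8]
grip_width: 0.0853
grasp_force: 0.0
```

>>> {"op": "drive_tool", "data": {"slide": [[0, 0, 0], [0, 0, 0], [0, 0, 0], [0, 0, 0], [0, 0, 0], [0, 0, 0], [0, 0, 0], [0, 0, 0]], "rotation": [[0, 0, 0], [0, 0, 0], [0, 0, 0], [0, 0, 0], [0, 0, 0], [0, 0, 0], [0, 0, 0], [0, 0, 0]], "gripper": 0}}

```text
clock: 47.75
eef_pos: [0.4703, 0.3684, 0.0383]
tool_rot: [0.638, 0.77, 0.0, 0.0]
ft_force: [1.2, -1.2, 3.8]
grip_width: 0.0124
grasp_force: 60.2
```

>>> {"op": "drive_tool", "data": {"slide": [[0, 0, 0], [0, 0, 0], [0, 0, 0], [0, 0, 0], [0, 0, 0], [0, 0, 0], [0, 0, 0], [0, 0, 0]], "rotation": [[0, 0, -0.15], [0, 0, -0.3], [0, 0, -0.45], [0, 0, -0.6], [0, 0, -0.75], [0, 0, -0.88], [0, 0, -1], [0, 0, -1]], "gripper": 0}}

```text
clock: 48.75
eef_pos: [0.4698, 0.3681, 0.0383]
tool_rot: [0.428, 0.904, -0.0, 0.0]
ft_force: [-1.0, -1.3, 5.2]
grip_width: 0.0126
grasp_force: 60.5
```

>>> {"op": "drive_tool", "data": {"slide": [[0, 0, 0], [0, 0, 0], [0, 0, 0], [0, 0, 0], [0, 0, 0], [0, 0, 0], [0, 0, 0], [0, 0, 0]], "rotation": [[0, 0, -0.15], [0, 0, -0.3], [0, 0, -0.45], [0, 0, -0.6], [0, 0, -0.75], [0, 0, -0.88], [0, 0, -1], [0, 0, -1]], "gripper": 0}}

```text
clock: 49.75
eef_pos: [0.4695, 0.3676, 0.0383]
tool_rot: [0.191, 0.982, -0.001, -0.0]
ft_force: [-1.2, -3.0, 5.7]
grip_width: 0.0124
grasp_force: 60.7
```

>>> {"op": "drive_tool", "data": {"slide": [[0, 0, 0], [0, 0, 0], [0, 0, 0], [0, 0, 0], [0, 0, 0], [0, 0, 0], [0, 0, 0], [0, 0, 0]], "rotation": [[0, 0, -0.08], [0, 0, -0.16], [0, 0, -0.22], [0, 0, -0.28], [0, 0, -0.32], [0, 0, -0.35], [0, 0, -0.37], [0, 0, -0.37]], "gripper": 0}}

```text
clock: 50.75
eef_pos: [0.4695, 0.3674, 0.0383]
tool_rot: [0.101, 0.995, -0.001, -0.0]
ft_force: [-1.4, -2.2, 7.1]
grip_width: 0.0125
grasp_force: 60.9
```

>>> {"op": "drive_tool", "data": {"slide": [[0, 0, 0], [0, 0, 0], [0, 0, 0], [0, 0, 0], [0, 0, -0.1], [0, 0, -0.3], [0, 0, -0.5], [0, 0, -0.76]], "rotation": [[0, 0, 0], [0, 0, 0], [0, 0, 0], [0, 0, 0], [0, 0, 0], [0, 0, 0], [0, 0, 0], [0, 0, 0]], "gripper": 1}}

```text
clock: 51.75
eef_pos: [0.4692, 0.3678, 0.226]
tool_rot: [0.099, 0.995, -0.001, -0.001]
ft_force: [1.1, 0.9, 0.8]
grip_width: 0.0854
grasp_force: 0.0
```

```bash
python3 - <<'E'
from h import *
dial(cam('wrist'));tote();o=bot.get_obs();print(o['eef_pos'],2*np.arctan2(o['tool_rot'][1],o['tool_rot'][0]))
to(.637,.165,.237,1.53)
E
```

```text
box ((0.4685668349266052, 0.36708879470825195), (0.11805716902017593, 0.11813533306121826), 77.72168731689453)
bar ((0.46841180324554443, 0.3672201633453369), (0.012613925151526928, 0.04068231210112572), 78.57102966308594) z 0.08459553168965822
orange 16 [0.4599 0.4148] from bar 0.0484 ang 1.748 from box 1.751 0.0485 axis -1.297
red none
white 43 [0.4606 0.3693] from bar 0.0081 ang 2.887 from box 2.876 0.0083 axis -0.215
tote [0.6322 0.1568] [0.177 0.136] 87.6 444
[0.4731961  0.37091228 0.23428422] 2.942762366681606
slide [-0.805 -0.678 -0.011] rot [ 0.034 -0.     2.825] t 51.85
```

The dial reads zero, within 0.015 rad. Back to the tote.

>>> {"op": "drive_tool", "data": {"slide": [[-0.1, -0.08, 0], [-0.25, -0.2, 0], [-0.4, -0.33, 0], [-0.55, -0.46, 0], [-0.7, -0.59, 0], [-0.8, -0.67, 0], [-0.805, -0.678, 0], [-0.805, -0.678, 0]], "rotation": [[0, 0, 0.3], [0, 0, 0.6], [0, 0, 1], [0, 0, 1], [0, 0, 1], [0, 0, 1], [0, 0, 1], [0, 0, 1]], "gripper": 1}}

```text
clock: 52.85
eef_pos: [0.6333, 0.1626, 0.225]
tool_rot: [0.342, 0.94, -0.0, -0.001]
ft_force: [0.4, 0.0, -0.6]
grip_width: 0.086
grasp_force: 0.0
```

>>> {"op": "drive_tool", "data": {"slide": [[0, 0, 0], [0, 0, 0], [0, 0, 0], [0, 0, 0], [0, 0, 0], [0, 0, 0], [0, 0, 0], [0, 0, 0]], "rotation": [[0, 0, 0.3], [0, 0, 0.6], [0, 0, 1], [0, 0, 1], [0, 0, 1], [0, 0, 1], [0, 0, 1], [0, 0, 1]]}}

```text
clock: 53.85
eef_pos: [0.6338, 0.1623, 0.2255]
tool_rot: [0.564, 0.826, -0.0, -0.0]
ft_force: [-0.4, 0.4, -0.4]
grip_width: 0.0852
grasp_force: 0.0
```

>>> {"op": "drive_tool", "data": {"slide": [[0, 0, 0], [0, 0, 0], [0, 0, 0], [0, 0, 0], [0, 0, 0], [0, 0, 0], [0, 0, 0], [0, 0, 0]], "rotation": [[0, 0, 0.3], [0, 0, 0.6], [0, 0, 0.825], [0, 0, 0.825], [0, 0, 0.825], [0, 0, 0.825], [0, 0, 0.825], [0, 0, 0.825]]}}

```text
clock: 54.85
eef_pos: [0.6338, 0.1624, 0.2255]
tool_rot: [0.721, 0.693, 0.0, -0.0]
ft_force: [0.2, -0.2, -0.4]
grip_width: 0.0854
grasp_force: 0.0
```

```bash
python3 - <<'E'
from h import *
w=cam('wrist');bar(w);o=bot.get_obs();print(o['eef_pos'])
to(.637,.165,.080,1.53)
c=cam('top');hsv=cv2.cvtColor(c['image'],cv2.COLOR_RGB2HSV);m=cv2.inRange(hsv,(45,120,60),(75,255,255));m[:185]=0;m[255:]=0;m[:,:220]=0;m[:,300:]=0
v,u=np.nonzero(m);print('mat',cv2.minAreaRect(np.array([ray(c,a,.004)[:2] for a in zip(u,v)],np.float32)))
E
```

```text
bar ((0.6374436020851135, 0.1645684540271759), (0.1780773401260376, 0.018761487677693367), 87.52767944335938)
[0.63378703 0.16236952 0.22552601]
slide [0.011 0.012 0.582] rot [ 0.    -0.     0.001] t 54.9
mat ((0.40746623277664185, 0.11634816974401474), (0.16515560448169708, 0.18883854150772095), 86.4930191040039)
```

The tote is still at the stop (bar y 0.1646). Gripping the handle.

>>> {"op": "drive_tool", "data": {"slide": [[0.01, 0.013, 0.1], [0.01, 0.013, 0.25], [0.01, 0.013, 0.4], [0.01, 0.013, 0.5], [0.01, 0.013, 0.56], [0.01, 0.013, 0.588], [0.01, 0.013, 0.588], [0.01, 0.013, 0.588]], "rotation": [[0, 0, 0], [0, 0, 0], [0, 0, 0], [0, 0, 0], [0, 0, 0], [0, 0, 0], [0, 0, 0], [0, 0, 0]], "gripper": 1}}

```text
clock: 55.95
eef_pos: [0.6381, 0.165, 0.0799]
tool_rot: [0.721, 0.693, 0.001, 0.001]
ft_force: [-0.8, 0.4, -0.7]
grip_width: 0.0852
grasp_force: 0.0
```

>>> {"op": "drive_tool", "data": {"slide": [[0, 0, 0], [0, 0, 0], [0, 0, 0], [0, 0, 0], [0, 0, 0], [0, 0, 0], [0, 0, 0], [0, 0, 0]], "rotation": [[0, 0, 0], [0, 0, 0], [0, 0, 0], [0, 0, 0], [0, 0, 0], [0, 0, 0], [0, 0, 0], [0, 0, 0]], "gripper": 0}}

```text
clock: 56.95
eef_pos: [0.6377, 0.1648, 0.0788]
tool_rot: [0.721, 0.693, 0.0, 0.0]
ft_force: [1.9, -0.3, 1.8]
grip_width: 0.0101
grasp_force: 59.2
```

>>> {"op": "drive_tool", "data": {"slide": [[0, 0, -0.03], [0, 0, -0.06], [0, 0, -0.09], [0, 0, -0.11], [0, 0, -0.13], [0, 0, -0.15], [0, 0, -0.16], [0, 0, -0.16]], "rotation": [[0, 0, 0], [0, 0, 0], [0, 0, 0], [0, 0, 0], [0, 0, 0], [0, 0, 0], [0, 0, 0], [0, 0, 0]], "gripper": 0}}

```text
clock: 57.95
eef_pos: [0.6373, 0.1648, 0.1188]
tool_rot: [0.721, 0.693, 0.0, 0.0]
ft_force: [-0.5, 0.6, -6.8]
grip_width: 0.0099
grasp_force: 58.9
```

```bash
python3 - <<'E'
from h import *
w=cam('wrist');W=world(w);o=bot.get_obs();print(o['eef_pos'],o['ft_force'],o['ft_torque'],o['grip_width'])
hsv=cv2.cvtColor(w['image'],cv2.COLOR_RGB2HSV);m=cv2.inRange(hsv,(0,150,60),(8,255,255));q=W[(m>0)&(w['z_map']>0)]
b=W[(hsv[...,1]<60)&(abs(W[...,2]-.16)<.02)&(abs(W[...,0]-.637)<.03)&(W[...,1]>.19)&(W[...,1]<.27)]
print('bar z fit',np.polyfit(b[:,1],b[:,2],1),len(b))
k=(hsv[...,2]<90)&(abs(W[...,2]-.134)<.02)&(W[...,1]>.15)&(abs(W[...,0]-.637)<.065);s=W[k];print('band fit',np.linalg.lstsq(np.c_[s[:,:2]-s[:,:2].mean(0),np.ones(len(s))],s[:,2],rcond=None)[0],len(s))
to(.4095,.148,.12,1.53)
E
```

```text
[0.63705123 0.1647316  0.1184871 ] [ 0.32901764  0.46076831 -6.23061496] [-0.09248057 -0.02589328 -0.00857206] 0.01025933052727406
bar z fit [-0.01142167  0.16129562] 3753
band fit [ 0.00251738 -0.04565146  0.13381284] 11124
slide [-0.104 -0.907 -0.006] rot [-0.    -0.     0.001] t 58.0
```

It weighs about 6.8 N, as expected for the tote plus three flanges, and it's level. Carrying it over to the mat.

>>> {"op": "drive_tool", "data": {"slide": [[-0.01, -0.06, 0], [-0.02, -0.18, 0], [-0.04, -0.34, 0], [-0.06, -0.5, 0], [-0.07, -0.66, 0], [-0.09, -0.8, 0], [-0.1, -0.88, 0], [-0.104, -0.907, 0]], "rotation": [[0, 0, 0], [0, 0, 0], [0, 0, 0], [0, 0, 0], [0, 0, 0], [0, 0, 0], [0, 0, 0], [0, 0, 0]], "gripper": 0}}

```text
clock: 59.0
eef_pos: [0.4083, 0.1478, 0.1188]
tool_rot: [0.721, 0.693, 0.0, 0.0]
ft_force: [-0.3, -0.6, -7.2]
grip_width: 0.0098
grasp_force: 60.3
```

>>> {"op": "drive_tool", "data": {"slide": [[0, 0, 0], [0, 0, 0.05], [0, 0, 0.1], [0, 0, 0.15], [0, 0, 0.2], [0, 0, 0.25], [0, 0, 0.28], [0, 0, 0.3]], "rotation": [[0, 0, 0], [0, 0, 0], [0, 0, 0], [0, 0, 0], [0, 0, 0], [0, 0, 0], [0, 0, 0], [0, 0, 0]], "gripper": 0}}

```text
clock: 60.0
eef_pos: [0.4094, 0.1479, 0.043]
tool_rot: [0.721, 0.693, -0.0, -0.0]
ft_force: [-0.0, -0.0, -7.3]
grip_width: 0.0102
grasp_force: 60.3
```

```bash
python3 - <<'E'
from h import *
w=cam('wrist');W=world(w);o=bot.get_obs();print(o['eef_pos'],o['ft_force'],o['grip_width'])
hsv=cv2.cvtColor(w['image'],cv2.COLOR_RGB2HSV)
k=(hsv[...,2]<90)&(abs(W[...,2]-o['eef_pos'][2]-.015)<.02)&(W[...,1]>.13)&(abs(W[...,0]-.41)<.065);s=W[k];print('band fit',np.linalg.lstsq(np.c_[s[:,:2]-s[:,:2].mean(0),np.ones(len(s))],s[:,2],rcond=None)[0],len(s))
g=cv2.inRange(hsv,(45,120,60),(75,255,255))>0;g&=abs(W[...,2]-.004)<.01;r=(cv2.inRange(hsv,(0,150,60),(8,255,255))>0)
print('mat x',np.percentile(W[g][:,0],[.5,99.5]),'y',np.percentile(W[g][:,1],[.5,99.5]))
q=W[r&(W[...,2]>.045)];print('tote x',np.percentile(q[:,0],[.5,99.5]),'y',np.percentile(q[:,1],[.5,99.5]))
E
```

```text
[0.40920003 0.14784369 0.04269007] [ 0.96368569 -0.34635457 -6.96699667] 0.010211745260058205
band fit [ 0.00214889 -0.04166895  0.05812359] 11699
mat x [0.30877585 0.50503296] y [0.08264196 0.26567059]
tote x [0.33876003 0.48080012] y [0.06235041 0.2387022 ]
```

>>> {"op": "drive_tool", "data": {"slide": [[0, 0, 0.015], [0, 0, 0.03], [0, 0, 0.045], [0, 0, 0.055], [0, 0, 0.065], [0, 0, 0.072], [0, 0, 0.078], [0, 0, 0.08]], "rotation": [[0, 0, 0], [0, 0, 0], [0, 0, 0], [0, 0, 0], [0, 0, 0], [0, 0, 0], [0, 0, 0], [0, 0, 0]], "gripper": 0}}

```text
clock: 61.05
eef_pos: [0.4095, 0.1479, 0.0234]
tool_rot: [0.721, 0.693, -0.0, -0.0]
ft_force: [0.8, 0.3, -6.4]
grip_width: 0.0103
grasp_force: 60.2
```

>>> {"op": "drive_tool", "data": {"slide": [[0, 0, 0.002], [0, 0, 0.004], [0, 0, 0.006], [0, 0, 0.008], [0, 0, 0.01], [0, 0, 0.01], [0, 0, 0.01], [0, 0, 0.01]], "rotation": [[0, 0, 0], [0, 0, 0], [0, 0, 0], [0, 0, 0], [0, 0, 0], [0, 0, 0], [0, 0, 0], [0, 0, 0]], "gripper": 0}}

```text
clock: 62.05
eef_pos: [0.4097, 0.1479, 0.0227]
tool_rot: [0.721, 0.693, 0.001, 0.0]
ft_force: [-4.3, -3.3, 12.3]
grip_width: 0.0104
grasp_force: 62.7
```

It's down on the mat, with 12 N of upward reaction. Releasing, rising and checking.

>>> {"op": "drive_tool", "data": {"slide": [[0, 0, -0.008], [0, 0, -0.008], [0, 0, -0.008], [0, 0, -0.008], [0, 0, -0.1], [0, 0, -0.25], [0, 0, -0.45], [0, 0, -0.65]], "rotation": [[0, 0, 0], [0, 0, 0], [0, 0, 0], [0, 0, 0], [0, 0, 0], [0, 0, 0], [0, 0, 0], [0, 0, 0]], "gripper": 1}}

```text
clock: 63.05
eef_pos: [0.4092, 0.1478, 0.1848]
tool_rot: [0.721, 0.693, -0.0, -0.0]
ft_force: [-0.1, 0.9, -1.1]
grip_width: 0.0852
grasp_force: 0.0
```

>>> {"op": "drive_tool", "data": {"slide": [[-0.2, 0, -0.2], [-0.4, 0, -0.2], [-0.6, 0, -0.2], [-0.8, 0, -0.2], [-0.9, 0, -0.2], [-0.9, 0, -0.2], [-0.9, 0, -0.2], [-0.9, 0, -0.2]], "rotation": [[0, 0, 0], [0, 0, 0], [0, 0, 0], [0, 0, 0], [0, 0, 0], [0, 0, 0], [0, 0, 0], [0, 0, 0]]}}

```text
clock: 64.05
eef_pos: [0.4004, -0.0759, 0.2334]
tool_rot: [0.721, 0.693, 0.0, -0.0]
ft_force: [0.3, 0.3, 0.1]
grip_width: 0.0855
grasp_force: 0.0
```

```bash
python3 - <<'E'
from h import *
w=cam('wrist');t=cam('top');o=bot.get_obs();print(o['clock'],o['eef_pos'],o['ft_force'])
cv2.imwrite('pics/end.png',np.vstack([cv2.resize(w['image'][:,:,::-1],(480,300)),cv2.resize(t['image'][130:255,170:370,::-1],(480,300),interpolation=cv2.INTER_CUBIC)]))
W=world(w);hsv=cv2.cvtColor(w['image'],cv2.COLOR_RGB2HSV);r=(cv2.inRange(hsv,(0,150,60),(8,255,255))>0)
g=cv2.inRange(hsv,(45,120,60),(75,255,255))>0
print('mat x',np.percentile(W[g][:,0],[.5,99.5]),'y',np.percentile(W[g][:,1],[.5,99.5]))
q=W[r&(abs(W[...,2]-.04)<.006)];print('rim x',np.percentile(q[:,0],[.5,99.5]),'y',np.percentile(q[:,1],[.5,99.5]),np.linalg.lstsq(np.c_[q[:,:2]-q[:,:2].mean(0),np.ones(len(q))],q[:,2],rcond=None)[0])
E
```

```text
64.15 [ 0.40045557 -0.07600445  0.23348496] [ 0.17648171  0.08179198 -0.83705708]
mat x [0.30742799 0.49681846] y [0.02818833 0.1230237 ]
rim x [0.33720591 0.47622703] y [0.05474722 0.11212367] [ 0.00265136 -0.0017241   0.03844474]
```

View pics/end.png

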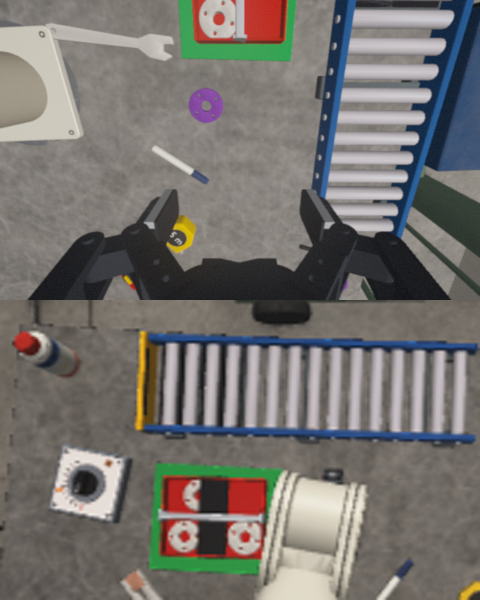

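The tote sits level on the mat with green showing round it. The top view shows three flanges inside, at (190,492), (183,537) and (243,537) in the picture, the dial is back at zero and the robot is clear.

```bash
python3 -c "
from workcell import bot
print(bot.job_done())"
```

```text
the job is handed in; nothing more can be done
None
```

I handed the job in at about 64 s: all three flanges present are in the tote, it was rolled to the stop, the dial went up to the mark and back to zero, and the tote sits level on the mat; no verdict came back.

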